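# Pin the detector and hold a cuvette in the beam

## Task

Lock the detector head of the photometer by knocking the raised pin in its foot fully home with the mallet (not with the gripper), then put the mallet back down on the bench and let go of it. After that, take the plain glass cell without a neck out of the rack, gripping it by its two wide frosted faces only and never touching the clear windows on its narrow ends, and hold it upright and still in the light path, centred between the lamp tube and the detector tube with one window facing each tube, touching nothing but the gripper. Finish while still holding it there; leave everything else where it stands.

Things in the scene. Friction and masses are not known exactly. Their poses are not given: they have to be found in the camera images.
- photometer: fixed open photometer: base plate 100 (x) x 360 (y) x 20 mm high with a white lamp head at +y and a grey detector head at -y, each 80 x 85 mm, top 115 mm above the bench (lamp cap 137). The light runs along its y, 80 mm above the bench. Towards -x a foot 90 x 90 x 20 mm at x -85, y -110 mm, carries the pin. Origin: at bench height midway between the heads. Yaw varies by up to 0.25 rad
- beam_mid (a point): the middle of the light path, 80 mm above the bench; axes as the photometer's (y along the light). Black tubes, 30 mm in diameter, stick out of the heads towards each other; the free gap between the tube ends runs from y -70 to +70 mm, between the heads from -85 to +85 mm
- pin (a joint): travel of the steel locking pin: 0 = fully raised, 0.012 m = fully home (its head sits on the boss). It is a sprung split pin: it needs about 7 N to move, downward only by a blow or push from above, and stays where it is driven. Starts between 0 and 0.003
- pin_top (a point): centre of the top face of the pin's flat round steel head, diameter 16, 4 mm thick; moves with the pin: 42 mm above the bench when fully raised, 30 mm when home. At x -95, y -110 mm of the photometer; the detector head's upright wall is 55 mm away towards +x
- mallet: mallet, about 300 g, standing on one face: round upright head, diameter 40, height 76 mm, dark with white nylon faces; level wooden handle 14 mm wide (x), 20 mm high (z 28 to 48 mm), along its +y from the head to y = 131 mm. Gripped across the handle (along x) 45 mm from the head's axis it is carried level and set down on its face. Origin: centre of lower face. Yaw varies by up to 0.35 rad
- mallet_mid (a point): centre of the mallet's head, 38 mm above its lower face; the centre of mass lies about 9 mm from here towards the handle
- rack: fixed grey plastic rack 150 (x) x 50 (y) x 30 mm high, with three equal pockets in a row along its x, 45 mm apart, 15 mm deep, 24 x 14 mm wide. Origin: centre of underside. Its yaw varies by up to 0.35 rad
- cell: the wanted cell: plain glass cuvette 22.5 (x) x 12.5 (y) x 45 mm with a low white cap (no neck) up to 48 mm, 30 g, upright in any of the three pockets, foot 15 mm above the bench, 30 mm of glass above the rack. The wide faces (+y, -y) are frosted: grip these, closing along y. The narrow ends (+x, -x) have the clear windows. Origin: centre of underside; yaw as the rack's
- cell_mid (a point): centre of the cell, 22.5 mm above its underside, the middle of both windows; the light should pass here along the cell's x
- window_a: clear window on the cell's +x end, 34 mm high, 0.5 mm proud of the end: not to be touched. Origin: centre of its lower edge
- window_b: the same on the cell's -x end. Origin: centre of its lower edge
- blank: solid aluminium block 21.5 x 12 x 30 mm, in another rack pocket. Leave alone. Origin: centre of underside
- necked_cell: another glass cell, 21.5 x 12 x 36 mm with a round neck and white stopper up to 56 mm, in another rack pocket. Leave alone. Origin: centre of underside
- dish: white ceramic dish, diameter 56, height 16 mm, lying between rack and photometer. Leave alone. Origin: centre of underside
- weight: brass knobbed calibration weight, diameter 30, height 46 mm. Leave alone. Origin: centre of underside
- screwdriver: black-handled screwdriver, about 160 mm long, lying on the right. Leave alone. Origin: on the underside near its middle
- meter: white hand-held meter 150 x 75 x 30 mm lying beyond the dish. Leave alone. Origin: centre of underside
- bottle0: glass bottle with blue cap, diameter 66, height 150 mm, at the right. Leave alone. Origin: centre of underside
- bottle1: a second such bottle. Leave alone. Origin: centre of underside
Mind the look-alikes: they are no part of the job. Several things look just like the rack: the one meant starts nearest to the robot's base.

How it is judged:
By the outcome, as a careful person would: the job done as asked, in the order asked, and still so for the second after the job is handed in, while the arm keeps its last pose, push and grip.
It also fails if it takes over 51 s, if anything falls off the work surface, if the arm or the gripper's body presses on something with over 40 N, if the wrist force passes 120 N, or if a joint passes its speed limit or range.

## Robot

A 6-joint arm with a two-finger parallel gripper is mounted at the origin on the work surface. World frame = base frame: x ahead of the robot, y to its left, z up, the work surface at z = 0. Lengths are in m, angles in rad, forces in N, time in s.
With the tool pointing down it reaches from about 0.4 to 0.825 m from the base axis. Payload 7 kg.
Tool frame: the origin (TCP) lies midway between the tips of the shut fingers; the grasp point (between the pads) lies 19 mm behind it; y points along the fingers, z is the direction in which the jaws open and shut, and the axes are right-handed (so a half turn about y gives the same grasp; the last joint's range is limited). The gripper opens to 88 mm and grips with 3 to 60 N. Pads are 19 mm wide; open, the fingers measure 130 mm over their backs; the gripper's body (78 mm by 193 mm) begins 47 mm behind the grasp point.
Start: joints at [1.534, 0.359, 0.012, 0, -1.224, -0.288], TCP at [0.215, 0.64, 0.227] pointing down, gripper open.
Joint ranges: [-3.07, 3.07], [-1.43, 2.12], [-1.02, 1.25], [-3.03, 1.67], [-3.05, -0], [-3.03, 3.03]. Speed limits (rad/s): [2.39, 2.39, 3.01, 3.14, 3.14, 3.14].

## Interface

Orientations are given as [roll, pitch, yaw] about the fixed x, y, z axes, in that order (R = Rz(yaw) Ry(pitch) Rx(roll)).
In Python, from station import arm gives the robot as it stands.
- The arm moves only by the tool move_arm, never from a script. Its argument "deltas" is a list of rows, each an object with "dp": the shift along the tool's x, y, z in mm, a list of three; "rotation": the turn, a rotation vector about the tool's x, y, z in degrees, a list of three. A call has 1 to 5 rows; each row shifts and turns the pose as measured when the row begins, along the tool's axes as they then stand; what a row does not reach is not made up. A row lasts 1/12 s, in which the tool goes at most 41.7 mm and 7.16 degrees, less where a joint would pass 70% of its speed; a pose out of reach is approached as far as the arm can. A call is refused whole if a number of a shift passes 41.7 or a number of a turn 7.16, either way. A call with a gripper value outside its range is refused whole. "jaw" is the closure in counts, from 0 (fully open) to 255 (shut), set as the call begins (left out, the last holds). The fingers move at their own pace and stop on an object; "squeeze" is the grip in N (left out, the last holds). Time passes only in rows, so rows that do not move let the fingers close. It gives the time, the measured TCP pose, the force and the opening at its end, in the units of the state.
- arm.get_state(): the state, without advancing time (a new reading comes with each control period).
- arm.grab_frame(name): name is "scene" or "top" or "wrist"; returns a dict with "pixels" (420x560x3 uint8, red, green, blue), "z_map" (420x560 float32, m along the optical axis (not along the pixel's ray), 0 where there is no reading), "fx", "fy", "cx", "cy" (pixels), "k1" (the pictures are not rectified: a ray, as slopes to the right and down, at radius r is drawn at 1 + k1 r^2 times it, then the intrinsics apply), "cam_to_world" (4x4, takes a point from camera to world coordinates); the wrist camera has in their place "mount" (4x4, takes a point from camera to tool coordinates, whose origin is the TCP and whose axes are the tool frame's). Camera axes: x right, y down, z forward; pixel columns grow to the right and rows downward; lengths in m; the calibration is good to about 2 mm. A picture is of the moment at which its call begins: read the wrist's pose just before it.
- arm.job_done(): hands the job in, once; it reports no verdict.
The state is a dict: "t": time; "q": joint angles; "qd": joint speeds; "joint_efforts": joint torques, N m; "eef_pos": TCP position; "ee_rot": TCP orientation; "force": force on the tool from outside, world axes, zero at the start; "moment": the same for the moment, N m; "width": finger opening in m.
Only numpy, scipy, OpenCV 4.12 (cv2) and the standard library are available. Lean on these libraries where they do the work, as an engineer would, in place of code of your own. Each camera call takes 0.05 s, during which the arm holds its last target.

## Working session

There is one attempt and no reset: what is moved stays moved. The work goes in short steps, Python scripts to look and compute and a tool call to move; the robot and the scene stay as the last step left them, time stands still between calls to the robot, and variables do not carry over. Pictures are saved under pics/ and viewed, and the job is handed in when it is done.

Besides the shell and the picture viewer there is one more tool, called after ">>>" by a JSON object that holds its "fn" and its "kwargs", one argument or row to a line. move_arm: Moves the arm, as the interface text tells. Its arguments: {"type":"object","properties":{"deltas":{"type":"array","items":{"type":"object","properties":{"dp":{"type":"array","items":{"type":"number"}},"rotation":{"type":"array","items":{"type":"number"}}}}},"jaw":{"type":"number"},"squeeze":{"type":"number"}},"required":["deltas"]}

```bash
ls; mkdir -p pics; cat > h.py <<'E'
import numpy as np,cv2
from station import arm
def save(f,n,crop=None,s=1):
    im=f["pixels"][:,:,::-1]
    if crop: r0,r1,c0,c1=crop; im=im[r0:r1,c0:c1]
    if s!=1: im=cv2.resize(im,None,fx=s,fy=s,interpolation=cv2.INTER_CUBIC)
    cv2.imwrite("pics/"+n+".png",im)
def ray(f,u,v):
    x=(u-f["cx"])/f["fx"];y=(v-f["cy"])/f["fy"]
    r=np.hypot(x,y);ru=r
    for _ in range(20): ru=r/(1+f["k1"]*ru*ru)
    k=ru/r if r>0 else 1
    return np.array([x*k,y*k,1.])
def pose(s):
    from scipy.spatial.transform import Rotation as R
    T=np.eye(4);T[:3,:3]=R.from_euler('xyz',s["ee_rot"]).as_matrix();T[:3,3]=s["eef_pos"];return T
def pix(f,u,v,T=None):
    z=f["z_map"][int(round(v)),int(round(u))]
    p=ray(f,u,v)*z
    M=f["cam_to_world"] if T is None else T@f["mount"]
    return (np.array(M)@np.r_[p,1])[:3]
def pixz(f,u,v,zw,T=None):
    M=np.array(f["cam_to_world"] if T is None else T@f["mount"])
    d=M[:3,:3]@ray(f,u,v);o=M[:3,3]
    return o+d*(zw-o[2])/d[2]
def cloud(f,T=None):
    h,w=f["z_map"].shape
    uu,vv=np.meshgrid(np.arange(w),np.arange(h))
    x=(uu-f["cx"])/f["fx"];y=(vv-f["cy"])/f["fy"];r=np.hypot(x,y);ru=r.copy()
    for _ in range(20): ru=r/(1+f["k1"]*ru*ru)
    k=np.where(r>0,ru/np.maximum(r,1e-9),1)
    P=np.stack([x*k,y*k,np.ones_like(x),1/np.maximum(f["z_map"],1e-9)],-1)*f["z_map"][...,None]
    M=np.array(f["cam_to_world"] if T is None else T@f["mount"])
    W=P@M.T; W=W[...,:3]; W[f["z_map"]<=0]=np.nan
    return W
E
python3 - <<'E'
from h import *
import pickle
s=arm.get_state();print(s)
d={}
for n in("scene","top"):
    f=arm.grab_frame(n);save(f,n+"0");d[n]=f;print(n,f["fx"],f["k1"],np.round(f["cam_to_world"],3).tolist())
pickle.dump(d,open("f0.pkl","wb"))
E
```

```text
pics
{'t': 0.0, 'q': array([ 1.53406370e+00,  3.59386532e-01,  1.10438128e-02, -3.46420389e-04,
       -1.22410222e+00, -2.88105613e-01]), 'qd': array([ 3.05126024e-06,  7.73014491e-04,  8.48883103e-04, -6.26039692e-04,
        4.75894955e-04,  3.00781866e-04]), 'joint_efforts': array([-1.81729833e-03, -5.82709551e+01,  2.93066347e+01,  6.99767813e+00,
        7.04115533e-03, -1.54875320e-04]), 'eef_pos': array([0.21529691, 0.63921742, 0.22561704]), 'ee_rot': array([-1.56912312e+00,  1.56243441e-04,  2.81663656e+00]), 'force': array([-0.07285547,  0.07888764, -0.62244518]), 'moment': array([0.08456825, 0.02679165, 0.035814  ]), 'width': 0.08758132992929464}
scene 422.176745209616 -0.059056535919306166 [[0.453, 0.54, -0.709, 1.742], [0.891, -0.257, 0.374, -0.549], [0.02, -0.802, -0.598, 1.07], [0.0, 0.0, 0.0, 1.0]]
top 510.16355982913296 0.056497995561075945 [[0.006, -0.998, 0.061, 0.454], [-1.0, -0.007, -0.002, 0.071], [0.002, -0.061, -0.998, 1.743], [0.0, 0.0, 0.0, 1.0]]
```

View pics/scene0.png

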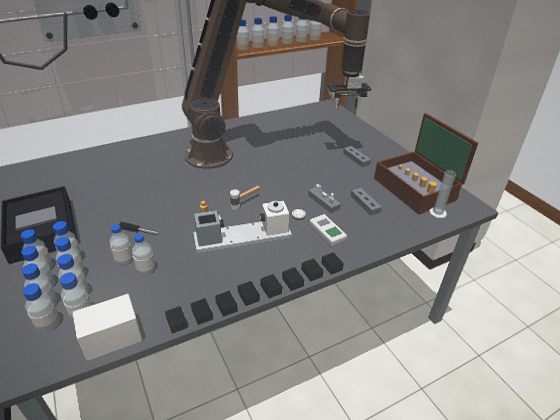

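View pics/top0.png

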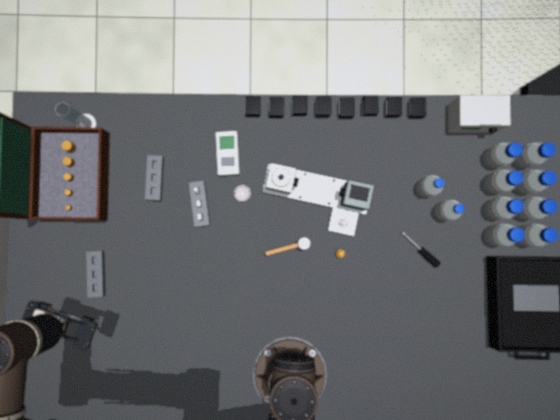

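```bash
python3 - <<'E'
from h import *
import pickle
d=pickle.load(open("f0.pkl","rb"));f=d["top"]
save(f,"c1",(160,270,170,390),3.6)
W=cloud(f)
for n,(u,v) in dict(rackA=(199,203),rackB=(95,273),rackC=(154,178),mal=(304,243),pin=(343,222),dish=(242,193),weight=(341,253),base=(292,375),lamp=(281,178),det=(356,196)).items(): print(n,np.round(W[v,u],3), np.round(np.hypot(*W[v,u][:2]),3))
E
```

```text
rackA [0.568 0.308 0.053] 0.646
rackB [0.334 0.656 0.012] 0.736
rackC [0.655 0.467 0.011] 0.804
mal [ 0.438 -0.04   0.073] 0.44
pin [ 0.508 -0.171  0.045] 0.536
dish [0.606 0.168 0.01 ] 0.629
weight [ 0.405 -0.164  0.045] 0.437
base [0.068 0.007 0.265] 0.068
lamp [0.643 0.038 0.14 ] 0.644
det [ 0.59  -0.204  0.11 ] 0.624
```

View pics/c1.png

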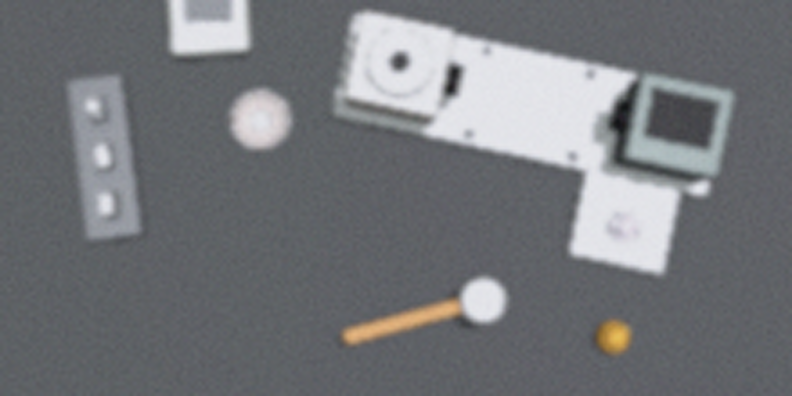

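```bash
cat >> h.py <<'E'
from scipy.spatial.transform import Rotation as Ro
import json
def plan(pos,psi,n=None,smax=38,amax=7,rows=5,start=None):
    """rows from current pose to TCP pos (m), tool pointing down with yaw psi"""
    T=pose(arm.get_state()) if start is None else start
    p=T[:3,3].copy();R=Ro.from_matrix(T[:3,:3]);Rt=Ro.from_euler('xyz',[-np.pi/2,0,psi])
    pos=np.array(pos,float)
    dr=(Rt*R.inv()).as_rotvec(); 
    N=n or max(1,int(np.ceil(max(np.linalg.norm(pos-p)*1000/smax,np.degrees(np.linalg.norm(dr))/amax))))
    out=[]
    for i in range(min(N,rows)):
        Ri=Ro.from_rotvec(dr*i/N)*R; Rn=Ro.from_rotvec(dr*(i+1)/N)*R
        dp=Ri.inv().apply((pos-p)/N)*1000
        rv=np.degrees((Ri.inv()*Rn).as_rotvec())
        out.append({"dp":np.round(dp,1).tolist(),"rotation":np.round(rv,1).tolist()})
    print("N",N);print(json.dumps(out))
E
python3 - <<'E'
from h import *
import pickle
d=pickle.load(open("f0.pkl","rb"));f=d["top"];W=cloud(f)
hsv=cv2.cvtColor(f["pixels"],cv2.COLOR_RGB2HSV)
print(f["pixels"][250,281],hsv[250,281],f["pixels"][243,304],f["pixels"][200,240])
# handle
m=np.zeros(hsv.shape[:2],bool);m[235:265,255:300]=True
m&=(hsv[...,1]>80)
P=W[m];P=P[(P[:,2]>.02)];print(len(P),np.round(P.mean(0),3))
(vx,vy,x0,y0)=cv2.fitLine(P[:,:2].astype(np.float32),cv2.DIST_HUBER,0,.01,.01).ravel();print(vx,vy,np.arctan2(vy,vx))
t=(P[:,:2]-[x0,y0])@[vx,vy];print("ends",[x0+vx*t.min(),y0+vy*t.min()],[x0+vx*t.max(),y0+vy*t.max()])
# head
m=np.zeros(hsv.shape[:2],bool);m[232:255,294:315]=True
P=W[m];P=P[P[:,2]>.06];print("head",len(P),P.mean(0),P.min(0),P.max(0))
# photometer plate / rack rect
for n,(r0,r1,c0,c1),zl,zh in [("rack",(170,240,180,220),.022,.038),("lamphead",(155,210,255,305),.105,.125),("dethead",(170,220,335,385),.105,.125),("plate",(150,240,255,385),.012,.026),("foot",(205,245,325,365),.014,.028)]:
    m=np.zeros(hsv.shape[:2],bool);m[r0:r1,c0:c1]=True
    P=W[m];P=P[(P[:,2]>zl)&(P[:,2]<zh)]
    (c,s,a)=cv2.minAreaRect(P[:,:2].astype(np.float32));print(n,len(P),np.round(c,4),np.round(s,4),a,np.median(P[:,2]))
E
```

```text
[208 165 118] [ 16 110 208] [229 229 233] [181 178 181]
139 [0.418 0.033 0.048]
0.264651 -0.96434426 -1.3029543
ends [np.float64(0.4033897260414482), np.float64(0.08502654727330955)] [np.float64(0.4317167316921455), np.float64(-0.01819235361054289)]
head 117 [ 0.43845274 -0.03974175  0.0759384 ] [ 0.42153966 -0.05900367  0.06069799] [ 0.45745601 -0.0203484   0.08406723]
rack 590 [0.591  0.3067] [0.0929 0.2019] 79.40419006347656 0.030523444010342144
lamphead 444 [0.6483 0.0374] [0.0848 0.0803] 78.08134460449219 0.11594547032873484
dethead 658 [ 0.5959 -0.2077] [0.0929 0.0811] 76.8942642211914 0.11493079456110164
plate 2037 [ 0.6058 -0.1008] [0.2971 0.4123] 4.639039993286133 0.01958798030784587
foot 644 [ 0.5179 -0.1718] [0.1341 0.0914] 77.35282897949219 0.020191138283228882
```

```bash
python3 - <<'E'
from h import *
plan([0.4266,0.0034,0.20],1.839,rows=25)
E
```

```text
N 18
[{"dp": [-22.4, 1.5, 29.7], "rotation": [-0.0, 3.1, -0.0]}, {"dp": [-24.0, 1.5, 28.5], "rotation": [-0.0, 3.1, -0.0]}, {"dp": [-25.5, 1.5, 27.1], "rotation": [-0.0, 3.1, -0.0]}, {"dp": [-26.9, 1.5, 25.7], "rotation": [-0.0, 3.1, -0.0]}, {"dp": [-28.3, 1.5, 24.2], "rotation": [-0.0, 3.1, -0.0]}, {"dp": [-29.6, 1.5, 22.6], "rotation": [-0.0, 3.1, -0.0]}, {"dp": [-30.7, 1.5, 21.0], "rotation": [-0.0, 3.1, -0.0]}, {"dp": [-31.8, 1.5, 19.3], "rotation": [-0.0, 3.1, -0.0]}, {"dp": [-32.8, 1.5, 17.5], "rotation": [-0.0, 3.1, -0.0]}, {"dp": [-33.7, 1.4, 15.7], "rotation": [-0.0, 3.1, -0.0]}, {"dp": [-34.5, 1.4, 13.9], "rotation": [-0.0, 3.1, -0.0]}, {"dp": [-35.2, 1.4, 12.0], "rotation": [-0.0, 3.1, -0.0]}, {"dp": [-35.8, 1.4, 10.0], "rotation": [-0.0, 3.1, -0.0]}, {"dp": [-36.3, 1.4, 8.1], "rotation": [-0.0, 3.1, -0.0]}, {"dp": [-36.7, 1.4, 6.1], "rotation": [-0.0, 3.1, -0.0]}, {"dp": [-37.0, 1.4, 4.1], "rotation": [-0.0, 3.1, -0.0]}, {"dp": [-37.2, 1.4, 2.1], "rotation": [-0.0, 3.1, -0.0]}, {"dp": [-37.2, 1.4, 0.1], "rotation": [-0.0, 3.1, -0.0]}]
```

>>> {"fn": "move_arm", "kwargs": {
  "deltas": [
    {"dp": [-22, 1, 30], "rotation": [0, 3.1, 0]},
    {"dp": [-24, 1, 28], "rotation": [0, 3.1, 0]},
    {"dp": [-25, 1, 27], "rotation": [0, 3.1, 0]},
    {"dp": [-27, 1, 26], "rotation": [0, 3.1, 0]},
    {"dp": [-28, 1, 24], "rotation": [0, 3.1, 0]}
  ],
  "jaw": 0
}}

```text
t: 0.52
eef_pos: [0.2719, 0.4613, 0.215]
ee_rot: [-1.563, 0.004, 2.542]
force: [0.0, -0.4, 0.2]
width: 0.0877
```

>>> {"fn": "move_arm", "kwargs": {
  "deltas": [
    {"dp": [-30, 1, 23], "rotation": [0, 3.1, 0]},
    {"dp": [-31, 1, 21], "rotation": [0, 3.1, 0]},
    {"dp": [-32, 1, 19], "rotation": [0, 3.1, 0]},
    {"dp": [-33, 1, 17], "rotation": [0, 3.1, 0]},
    {"dp": [-34, 1, 16], "rotation": [0, 3.1, 0]}
  ]
}}

```text
t: 0.93
eef_pos: [0.3305, 0.2731, 0.2098]
ee_rot: [-1.562, 0.007, 2.259]
force: [1.0, 0.4, -0.6]
width: 0.0876
```

>>> {"fn": "move_arm", "kwargs": {
  "deltas": [
    {"dp": [-34, 1, 14], "rotation": [0, 3.1, 0]},
    {"dp": [-35, 1, 12], "rotation": [0, 3.1, 0]},
    {"dp": [-36, 1, 10], "rotation": [0, 3.1, 0]},
    {"dp": [-36, 1, 8], "rotation": [0, 3.1, 0]},
    {"dp": [-36, 1, 6], "rotation": [0, 3.1, 0]}
  ]
}}

```text
t: 1.35
eef_pos: [0.3842, 0.087, 0.2064]
ee_rot: [-1.566, 0.008, 1.977]
force: [1.6, 0.2, -0.3]
width: 0.088
```

```bash
python3 - <<'E'
from h import *
plan([0.4266,0.0034,0.20],1.839,rows=25)
print(arm.get_state()["eef_pos"],arm.get_state()["t"])
E
```

```text
N 3
[{"dp": [-31.2, 2.4, -2.0], "rotation": [-0.1, 2.6, -0.2]}, {"dp": [-31.1, 2.3, -3.4], "rotation": [-0.1, 2.6, -0.2]}, {"dp": [-30.9, 2.2, -4.8], "rotation": [-0.1, 2.6, -0.2]}]
[0.38421916 0.08701106 0.20641343] 1.35
```

Tracking is good.

>>> {"fn": "move_arm", "kwargs": {
  "deltas": [
    {"dp": [-31, 2.5, -2], "rotation": [-0.1, 2.6, -0.2]},
    {"dp": [-31, 2.5, -3.5], "rotation": [-0.1, 2.6, -0.2]},
    {"dp": [-31, 2, -5], "rotation": [-0.1, 2.6, -0.2]},
    {"dp": [0, 0, 0], "rotation": [0, 0, 0]}
  ]
}}

```text
t: 1.68
eef_pos: [0.427, -0.0064, 0.1997]
ee_rot: [-1.573, -0.003, 1.827]
force: [-0.5, 0.8, 0.1]
width: 0.0879
```

```bash
python3 - <<'E'
from h import *
import pickle
s=arm.get_state();f=arm.grab_frame("wrist");save(f,"w1")
pickle.dump((s,f),open("w1.pkl","wb"))
print(s["eef_pos"],s["ee_rot"],s["t"]);print(np.round(f["mount"],3).tolist(),f["fx"])
E
```

```text
[ 0.42695859 -0.0064456   0.19968144] [-1.57286914 -0.00345224  1.82656693] 1.6833
[[0.0, 0.952, 0.307, -0.084], [0.0, -0.307, 0.952, -0.158], [1.0, -0.0, -0.0, 0.001], [0.0, 0.0, 0.0, 1.0]] 351.16878058506717
```

View pics/w1.png

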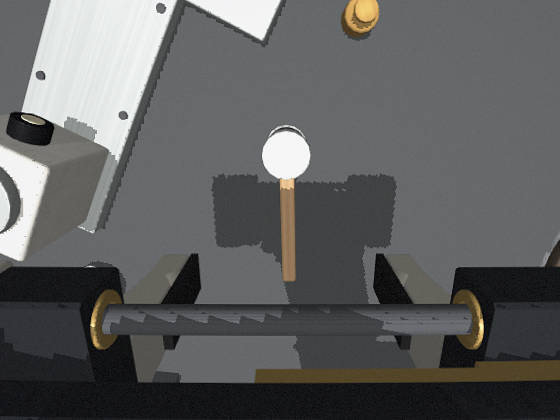

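```bash
python3 - <<'E'
from h import *
import pickle
s,f=pickle.load(open("w1.pkl","rb"));T=pose(s);W=cloud(f,T)
hsv=cv2.cvtColor(f["pixels"],cv2.COLOR_RGB2HSV)
m=np.zeros(hsv.shape[:2],bool);m[175:285,270:310]=True
m&=(hsv[...,1]>80)&(np.abs(W[...,2]-.048)<.006);P=W[m]
(vx,vy,x0,y0)=cv2.fitLine(P[:,:2].astype(np.float32),cv2.DIST_HUBER,0,.01,.01).ravel();print(len(P),np.round(P.mean(0),4),vx,vy,"yaw",np.arctan2(vy,vx)+np.pi/2 if vy<0 else np.arctan2(vy,vx)-np.pi/2)
t=(P[:,:2]-[x0,y0])@[vx,vy];print([x0+vx*t.min(),y0+vy*t.min()],[x0+vx*t.max(),y0+vy*t.max()])
m=np.zeros(hsv.shape[:2],bool);m[120:190,255:320]=True
m&=(np.abs(W[...,2]-.076)<.003);P=W[m];print(len(P),P.mean(0),cv2.minEnclosingCircle(P[:,:2].astype(np.float32)))
E
```

```text
1436 [0.4164 0.0289 0.0473] 0.27119568 -0.96252424 yaw 0.27463508
[np.float64(0.40162780946792176), np.float64(0.08150052988791143)] [np.float64(0.42983436388241564), np.float64(-0.018609811938018125)]
1852 [ 0.43728029 -0.04400333  0.07556676] ((0.43727409839630127, -0.04363250359892845), 0.01990547962486744)
```

```bash
python3 - <<'E'
from h import *
plan([0.4251,-0.0003,0.060],1.845,n=4)
E
```

```text
N 4
[{"dp": [1.1, 34.9, 0.0], "rotation": [0.0, -0.2, 0.1]}, {"dp": [1.2, 34.9, 0.0], "rotation": [0.0, -0.2, 0.1]}, {"dp": [1.2, 34.9, -0.0], "rotation": [0.0, -0.2, 0.1]}, {"dp": [1.2, 34.9, -0.0], "rotation": [0.0, -0.2, 0.1]}]
```

>>> {"fn": "move_arm", "kwargs": {
  "deltas": [
    {"dp": [1.5, 35, 0], "rotation": [0, -0.2, 0.1]},
    {"dp": [1.5, 35, 0], "rotation": [0, -0.2, 0.1]},
    {"dp": [1.5, 35, 0], "rotation": [0, -0.2, 0]},
    {"dp": [1, 35, 0], "rotation": [0, -0.2, 0]},
    {"dp": [0, 0, 0], "rotation": [0, 0, 0]}
  ]
}}

```text
t: 2.15
eef_pos: [0.4274, 0.0019, 0.0584]
ee_rot: [-1.582, -0.001, 1.841]
force: [-1.5, -1.0, -0.6]
width: 0.0872
```

```bash
python3 - <<'E'
from h import *
plan([0.4251,-0.0003,0.0195],1.845,n=2)
print(arm.get_state()["eef_pos"],arm.get_state()["ee_rot"])
E
```

```text
N 2
[{"dp": [-0.8, 19.4, 1.6], "rotation": [0.3, -0.1, 0.0]}, {"dp": [-0.8, 19.4, 1.5], "rotation": [0.3, -0.1, 0.0]}]
[0.42743532 0.00194947 0.05837953] [-1.58221771e+00 -1.11420728e-03  1.84134500e+00]
```

>>> {"fn": "move_arm", "kwargs": {
  "deltas": [
    {"dp": [-0.8, 19, 1.5], "rotation": [0.3, -0.1, 0]},
    {"dp": [-0.8, 19, 1.5], "rotation": [0.3, -0.1, 0]},
    {"dp": [0, 0, 0], "rotation": [0, 0, 0]}
  ]
}}

```text
t: 2.4
eef_pos: [0.4254, 0.0017, 0.0214]
ee_rot: [-1.57, -0.0, 1.85]
force: [-0.7, -0.4, 0.0]
width: 0.0875
```

```bash
python3 - <<'E'
from h import *
plan([0.4251,-0.0003,0.0195],1.845,n=1)
print(arm.get_state()["eef_pos"],arm.get_state()["ee_rot"])
E
```

```text
N 1
[{"dp": [-1.8, 1.9, 0.9], "rotation": [-0.1, 0.3, 0.0]}]
[0.42541269 0.00170728 0.02142336] [-1.56987374e+00 -4.32071435e-05  1.85015217e+00]
```

>>> {"fn": "move_arm", "kwargs": {
  "deltas": [
    {"dp": [-1.8, 2, 0.9], "rotation": [0, 0.3, 0]},
    {"dp": [0, 0, 0], "rotation": [0, 0, 0]}
  ]
}}

```text
t: 2.57
eef_pos: [0.426, 0.0009, 0.0217]
ee_rot: [-1.571, 0.0, 1.847]
force: [-0.1, 0.6, -0.4]
width: 0.0877
```

>>> {"fn": "move_arm", "kwargs": {
  "deltas": [
    {"dp": [0, 0, 0], "rotation": [0, 0, 0]},
    {"dp": [0, 0, 0], "rotation": [0, 0, 0]},
    {"dp": [0, 0, 0], "rotation": [0, 0, 0]},
    {"dp": [0, 0, 0], "rotation": [0, 0, 0]},
    {"dp": [0, 0, 0], "rotation": [0, 0, 0]}
  ],
  "jaw": 255,
  "squeeze": 55
}}

```text
t: 2.98
eef_pos: [0.4294, 0.0028, 0.0272]
ee_rot: [-1.58, -0.001, 1.848]
force: [0.7, 0.1, -0.7]
width: 0.0598
```

>>> {"fn": "move_arm", "kwargs": {
  "deltas": [
    {"dp": [0, 0, 0], "rotation": [0, 0, 0]},
    {"dp": [0, 0, 0], "rotation": [0, 0, 0]},
    {"dp": [0, 0, 0], "rotation": [0, 0, 0]},
    {"dp": [0, 0, 0], "rotation": [0, 0, 0]}
  ]
}}

```text
t: 3.32
eef_pos: [0.4296, 0.0027, 0.0277]
ee_rot: [-1.581, -0.001, 1.848]
force: [-0.1, 0.1, -0.5]
width: 0.0332
```

```bash
python3 - <<'E'
from h import *
plan([0.4251,-0.0003,0.0195],1.845,n=1)
E
```

```text
N 1
[{"dp": [-1.7, 8.2, 5.2], "rotation": [0.6, 0.2, 0.1]}]
```

>>> {"fn": "move_arm", "kwargs": {
  "deltas": [
    {"dp": [-1.7, 8, 5], "rotation": [0.6, 0.2, 0.1]}
  ]
}}

```text
t: 3.4
eef_pos: [0.4265, 0.0003, 0.0204]
ee_rot: [-1.574, 0.0, 1.845]
force: [0.5, -1.1, 1.2]
width: 0.0269
```

```bash
python3 - <<'E'
from h import *
plan([0.4251,-0.0003,0.0195],1.845,n=1)
E
```

```text
N 1
[{"dp": [-0.2, 0.9, 1.5], "rotation": [0.2, -0.0, -0.0]}]
```

>>> {"fn": "move_arm", "kwargs": {
  "deltas": [
    {"dp": [-0.2, 0.9, 1.5], "rotation": [0.2, 0, 0]}
  ]
}}

```text
t: 3.48
eef_pos: [0.4237, -0.001, 0.0183]
ee_rot: [-1.567, 0.001, 1.844]
force: [-1.2, 0.3, -1.0]
width: 0.02
```

>>> {"fn": "move_arm", "kwargs": {
  "deltas": [
    {"dp": [0, 0, 0], "rotation": [0, 0, 0]}
  ]
}}

```text
t: 3.57
eef_pos: [0.4238, -0.001, 0.0179]
ee_rot: [-1.567, 0.001, 1.844]
force: [1.5, 1.5, 6.9]
width: 0.0135
```

>>> {"fn": "move_arm", "kwargs": {
  "deltas": [
    {"dp": [0, 0, 0], "rotation": [0, 0, 0]}
  ]
}}

```text
t: 3.65
eef_pos: [0.4238, -0.001, 0.0179]
ee_rot: [-1.566, 0.001, 1.844]
force: [-3.2, 2.4, 10.4]
width: 0.0136
```

>>> {"fn": "move_arm", "kwargs": {
  "deltas": [
    {"dp": [0, 0, 0], "rotation": [0, 0, 0]},
    {"dp": [0, 0, 0], "rotation": [0, 0, 0]}
  ]
}}

```text
t: 3.82
eef_pos: [0.4237, -0.0011, 0.0179]
ee_rot: [-1.565, 0.001, 1.844]
force: [-0.6, 0.0, 3.4]
width: 0.0137
```

```bash
python3 - <<'E'
from h import *
plan([0.424,-0.001,0.06],1.844,n=2)
T=pose(arm.get_state());T[:3,3]=[.424,-.001,.06]
plan([0.44,-0.08,0.15],2.1,n=4,start=T)
E
```

```text
N 2
[{"dp": [0.0, -21.0, -0.0], "rotation": [-0.2, 0.0, -0.0]}, {"dp": [0.0, -21.0, -0.1], "rotation": [-0.2, 0.0, -0.0]}]
N 4
[{"dp": [-20.1, -22.5, 1.6], "rotation": [-0.1, -3.7, -0.0]}, {"dp": [-20.0, -22.5, 2.9], "rotation": [-0.1, -3.7, -0.0]}, {"dp": [-19.8, -22.5, 4.1], "rotation": [-0.1, -3.7, -0.0]}, {"dp": [-19.4, -22.5, 5.3], "rotation": [-0.1, -3.7, -0.0]}]
```

>>> {"fn": "move_arm", "kwargs": {
  "deltas": [
    {"dp": [0, -15, 0], "rotation": [-0.2, 0, 0]},
    {"dp": [0, -25, 0], "rotation": [0, 0, 0]}
  ]
}}

```text
t: 3.98
eef_pos: [0.4198, -0.0026, 0.0543]
ee_rot: [-1.558, 0.002, 1.843]
force: [0.3, 0.5, -3.2]
width: 0.0136
```

>>> {"fn": "move_arm", "kwargs": {
  "deltas": [
    {"dp": [-20, -22, 1.5], "rotation": [0, -3.7, 0]},
    {"dp": [-20, -22, 3], "rotation": [0, -3.7, 0]},
    {"dp": [-20, -22, 4], "rotation": [0, -3.7, 0]},
    {"dp": [-19, -22, 5], "rotation": [0, -3.7, 0]},
    {"dp": [0, 0, 0], "rotation": [0, 0, 0]}
  ]
}}

```text
t: 4.4
eef_pos: [0.4353, -0.0834, 0.1473]
ee_rot: [-1.555, -0.003, 2.117]
force: [1.3, 0.7, -2.7]
width: 0.0133
```

```bash
python3 - <<'E'
from h import *
import pickle
s=arm.get_state();f=arm.grab_frame("wrist");save(f,"w2")
pickle.dump((s,f),open("w2.pkl","wb"))
print(s["eef_pos"],s["ee_rot"],s["t"],s["width"],s["force"])
E
```

```text
[ 0.43528106 -0.0834158   0.14727977] [-1.55452444 -0.00264067  2.11673871] 4.4 0.013254243827569274 [ 1.32732799  0.72003328 -2.7343286 ]
```

View pics/w2.png

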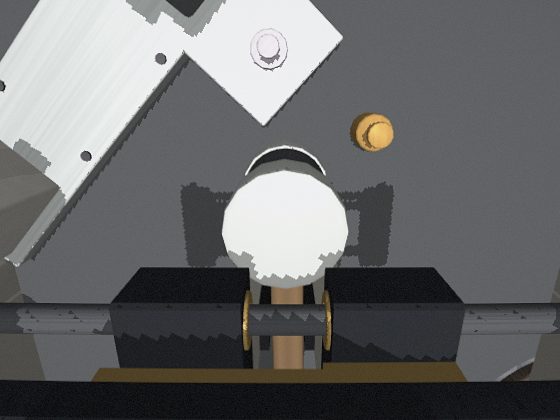

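```bash
python3 - <<'E'
from h import *
import pickle
s,f=pickle.load(open("w2.pkl","rb"));T=pose(s);W=cloud(f,T)
save(f,"w2c",(10,90,220,320),6)
for v in range(28,72,3): print(v,[ "%.1f"%(1000*W[v,u,2]) for u in range(246,292,4)])
m=np.zeros(f["z_map"].shape,bool);m[20:70,240:300]=True
m&=(W[...,2]>.034);P=W[m];print(len(P),P.mean(0),np.median(P,0),cv2.minEnclosingCircle(P[:,:2].astype(np.float32)))
# mallet head top in tool frame
m=np.zeros(f["z_map"].shape,bool);m[165:290,215:355]=True
Wt=(W-T[:3,3])@T[:3,:3];zz=Wt[220,285];print("top pt tool",zz)
m&=np.abs(Wt[...,1]-zz[1])<.004;P=Wt[m];print(len(P),cv2.minEnclosingCircle(P[:,[0,2]].astype(np.float32)))
Q=np.c_[P[:,0],P[:,2],np.ones(len(P))];c=np.linalg.lstsq(Q,P[:,1],rcond=None)[0];print("plane y=ax+bz+c",c)
# foot rect
m=np.zeros(f["z_map"].shape,bool);m[0:135,150:350]=True
E
```

```text
28 ['19.5', '20.0', '18.2', '20.2', '19.5', '19.6', '20.0', '19.5', '19.9', '19.2', '20.5', '21.0']
31 ['18.9', '19.2', '20.1', '20.4', '25.3', '25.0', '25.3', '24.9', '19.4', '20.6', '20.0', '19.3']
34 ['20.1', '18.7', '19.0', '27.1', '26.1', '26.7', '25.2', '25.6', '25.6', '21.1', '19.7', '20.0']
37 ['20.1', '19.8', '25.2', '25.4', '40.8', '41.7', '40.2', '40.6', '26.7', '24.1', '19.9', '20.5']
40 ['19.8', '21.2', '25.8', '38.9', '40.5', '40.9', '40.9', '40.5', '24.8', '25.5', '20.3', '19.0']
43 ['20.4', '25.5', '26.8', '42.1', '40.8', '40.7', '40.1', '40.8', '40.1', '26.1', '25.2', '21.2']
46 ['20.2', '26.2', '24.7', '39.8', '39.7', '41.5', '41.6', '42.8', '41.1', '24.9', '26.4', '19.3']
49 ['19.1', '25.3', '26.5', '40.3', '40.7', '39.7', '40.0', '40.4', '40.7', '25.5', '25.0', '19.1']
52 ['19.3', '25.3', '26.5', '25.3', '41.2', '40.1', '39.4', '39.8', '24.8', '26.2', '27.0', '20.2']
55 ['19.2', '20.1', '25.2', '25.9', '41.2', '40.4', '41.0', '40.6', '26.2', '26.3', '20.4', '19.9']
58 ['18.4', '19.9', '25.8', '25.0', '26.0', '39.0', '26.0', '25.2', '25.8', '27.4', '20.6', '19.2']
61 ['nan', '17.8', '26.6', '26.0', '26.6', '25.2', '25.4', '23.7', '25.7', '24.9', '19.7', '19.7']
64 ['20.3', '19.7', '19.8', '25.6', '25.8', '25.4', '23.9', '25.8', '25.6', '18.7', '18.8', '19.4']
67 ['19.2', '18.7', '19.0', '21.0', '25.5', '25.9', '25.3', '27.3', '20.6', '20.4', '19.7', '19.4']
70 ['19.4', '20.3', '19.7', '20.0', '21.0', '19.4', '20.8', '19.7', '19.6', '17.5', '20.3', '19.2']
423 [ 0.50505101 -0.17777581  0.04052341] [ 0.50507435 -0.17778462  0.04054514] ((0.5051615238189697, -0.17783913016319275), 0.007841947488486767)
top pt tool [-0.04803757 -0.05708862  0.00034646]
11860 ((-0.044300951063632965, 0.00013658104580827057), 0.020056666806340218)
plane y=ax+bz+c [-0.01418129  0.00160902 -0.05803382]
```

View pics/w2c.png

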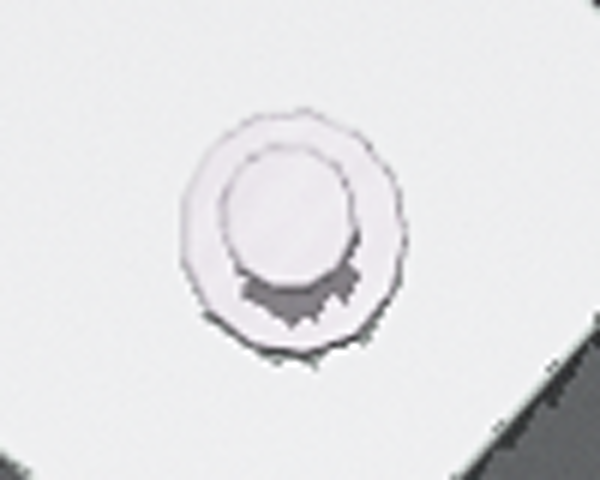

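```bash
python3 - <<'E'
from h import *
plan([0.472,-0.1482,0.085],2.41,n=4)
E
```

```text
N 4
[{"dp": [-19.0, 15.0, -0.0], "rotation": [-0.2, -4.3, 0.1]}, {"dp": [-19.0, 15.0, 1.5], "rotation": [-0.2, -4.3, 0.1]}, {"dp": [-18.8, 15.0, 2.9], "rotation": [-0.2, -4.3, 0.1]}, {"dp": [-18.5, 15.0, 4.4], "rotation": [-0.2, -4.3, 0.1]}]
```

>>> {"fn": "move_arm", "kwargs": {
  "deltas": [
    {"dp": [-19, 15, 0], "rotation": [-0.2, -4.3, 0]},
    {"dp": [-19, 15, 1.5], "rotation": [-0.2, -4.3, 0]},
    {"dp": [-19, 15, 3], "rotation": [-0.2, -4.3, 0]},
    {"dp": [-18.5, 15, 4.5], "rotation": [-0.2, -4.3, 0]},
    {"dp": [0, 0, 0], "rotation": [0, 0, 0]}
  ]
}}

```text
t: 4.87
eef_pos: [0.4688, -0.1484, 0.0782]
ee_rot: [-1.569, -0.013, 2.42]
force: [0.3, -0.4, -3.5]
width: 0.0136
```

```bash
python3 - <<'E'
from h import *
s=arm.get_state();print(s["eef_pos"],s["ee_rot"],s["force"])
plan([0.472,-0.1482,0.07],2.41,n=2)
f=arm.grab_frame("wrist");save(f,"w3")
E
```

```text
[ 0.46875673 -0.14844053  0.07815968] [-1.56883855 -0.01335036  2.42009506] [ 0.27717273 -0.42554767 -3.46573853]
N 2
[{"dp": [-1.2, 4.1, -1.2], "rotation": [-0.1, 0.3, 0.4]}, {"dp": [-1.2, 4.1, -1.2], "rotation": [-0.1, 0.3, 0.4]}]
```

View pics/w3.png

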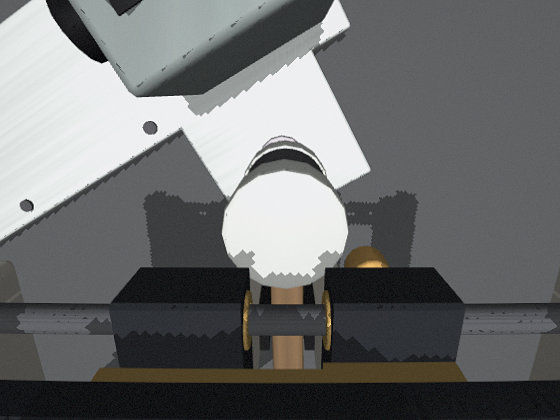

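>>> {"fn": "move_arm", "kwargs": {
  "deltas": [
    {"dp": [-1.5, 3, -1.5], "rotation": [-0.1, 0.3, 0.4]},
    {"dp": [-1, 3, -1], "rotation": [-0.1, 0.3, 0.4]},
    {"dp": [0, 0, 0], "rotation": [0, 0, 0]}
  ]
}}

```text
t: 5.17
eef_pos: [0.4692, -0.1464, 0.07]
ee_rot: [-1.569, -0.003, 2.399]
force: [-1.0, -0.2, -3.3]
width: 0.0138
```

```bash
python3 - <<'E'
from h import *
s=arm.get_state();T=pose(s);print(s["eef_pos"],s["ee_rot"],s["force"],"head at",(T@[-.0443,.018,0,1])[:3])
plan([0.472,-0.1482,0.065],2.41,n=1)
E
```

```text
[ 0.46917492 -0.14640049  0.07004198] [-1.56859005 -0.00282179  2.39908128] [-0.98201251 -0.23439979 -3.2643793 ] head at [ 0.50174955 -0.17634831  0.05191709]
N 1
[{"dp": [-3.3, 5.0, -0.6], "rotation": [-0.1, -0.6, 0.2]}]
```

>>> {"fn": "move_arm", "kwargs": {
  "deltas": [
    {"dp": [-3.5, 3, -0.5], "rotation": [-0.1, -0.4, 0.2]},
    {"dp": [0, 12, 0], "rotation": [0, 0, 0]}
  ]
}}

```text
t: 5.33
eef_pos: [0.4737, -0.1473, 0.0568]
ee_rot: [-1.573, 0.004, 2.408]
force: [-4.1, 2.8, 4.4]
width: 0.0136
```

>>> {"fn": "move_arm", "kwargs": {
  "deltas": [
    {"dp": [0, 10, 0], "rotation": [0, 0, 0]}
  ]
}}

```text
t: 5.42
eef_pos: [0.4741, -0.147, 0.0473]
ee_rot: [-1.574, 0.006, 2.409]
force: [-7.3, 1.0, 17.0]
width: 0.0139
```

>>> {"fn": "move_arm", "kwargs": {
  "deltas": [
    {"dp": [0, 7, 0], "rotation": [0, 0, 0]}
  ]
}}

```text
t: 5.5
eef_pos: [0.473, -0.1458, 0.0414]
ee_rot: [-1.574, 0.004, 2.41]
force: [-20.5, 21.3, 38.2]
width: 0.0135
```

>>> {"fn": "move_arm", "kwargs": {
  "deltas": [
    {"dp": [0, 6, 0], "rotation": [0, 0, 0]}
  ]
}}

```text
t: 5.58
eef_pos: [0.4718, -0.1445, 0.0368]
ee_rot: [-1.574, 0.003, 2.411]
force: [-16.8, 16.0, 30.0]
width: 0.0138
```

>>> {"fn": "move_arm", "kwargs": {
  "deltas": [
    {"dp": [0, -10, 0], "rotation": [0, 0, 0]},
    {"dp": [0, -25, 0], "rotation": [0, 0, 0]},
    {"dp": [20, -25, 0], "rotation": [0, 0, 0]},
    {"dp": [25, -20, 0], "rotation": [0, 0, 0]},
    {"dp": [0, 0, 0], "rotation": [0, 0, 0]}
  ]
}}

```text
t: 6.0
eef_pos: [0.4368, -0.1114, 0.12]
ee_rot: [-1.574, 0.003, 2.413]
force: [-1.0, 0.6, -3.4]
width: 0.0134
```

```bash
python3 - <<'E'
from h import *
import pickle
s=arm.get_state();f=arm.grab_frame("wrist");save(f,"w4")
pickle.dump((s,f),open("w4.pkl","wb"))
print(s["eef_pos"],s["ee_rot"],s["t"],s["width"],s["force"])
E
```

```text
[ 0.43680309 -0.11141348  0.11999455] [-1.57440256  0.00283107  2.41338767] 6.0 0.013365895127273101 [-0.97847059  0.59168578 -3.37238046]
```

View pics/w4.png

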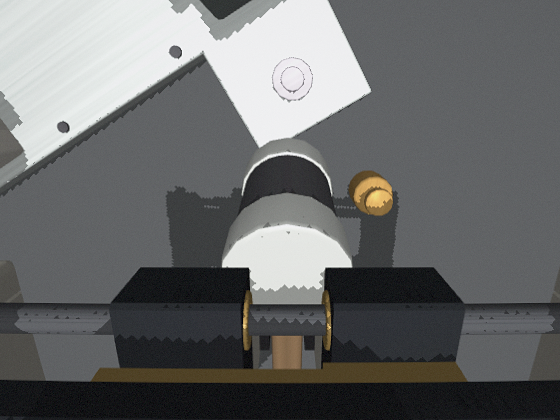

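```bash
python3 - <<'E'
from h import *
import pickle
s,f=pickle.load(open("w4.pkl","rb"));T=pose(s);W=cloud(f,T)
save(f,"w4c",(45,115,240,340),6)
for v in range(58,102,3): print(v,[ "%.1f"%(1000*W[v,u,2]) for u in range(266,320,4)])
Wt=(W-T[:3,3])@T[:3,:3]
m=np.zeros(f["z_map"].shape,bool);m[235:262,245:330]=True
P=Wt[m];P=P[np.isfinite(P[:,0])]
Q=np.c_[P[:,0],P[:,2],np.ones(len(P))];c=np.linalg.lstsq(Q,P[:,1],rcond=None)[0];print("plane y=ax+bz+c",c,P.mean(0), np.degrees(np.arctan(c[0])))
E
```

```text
58 ['19.7', '20.4', '20.3', '18.2', '20.2', '20.1', '24.7', '25.7', '19.4', '20.0', '19.9', '19.1', '20.3', '19.0']
61 ['20.5', '19.3', '19.2', '18.1', '25.1', '25.3', '26.6', '26.2', '24.9', '25.7', '19.9', '19.6', '20.2', '19.6']
64 ['21.3', '18.3', '19.9', '23.8', '25.7', '26.8', '25.2', '25.9', '25.3', '24.3', '26.5', '19.8', '19.6', '20.3']
67 ['20.0', '19.3', '18.8', '25.5', '25.6', '26.3', '28.8', '28.3', '24.6', '26.5', '26.2', '19.3', '20.3', '20.1']
70 ['20.5', '19.9', '25.6', '25.6', '25.2', '31.0', '29.6', '30.5', '29.3', '26.0', '25.5', '26.5', '19.2', '19.3']
73 ['18.0', '20.9', '26.5', '24.8', '29.2', '29.8', '30.0', '29.0', '29.7', '28.6', '25.4', '25.5', '19.9', '21.1']
76 ['19.6', '20.8', '26.6', '25.7', '30.0', '29.2', '30.5', '29.0', '29.3', '29.0', '26.2', '26.3', 'nan', '19.7']
79 ['19.8', '20.1', '25.1', '26.7', '29.6', '29.3', '29.5', '30.9', '29.3', '28.4', '26.2', '25.1', '19.9', '20.6']
82 ['19.5', '18.6', '25.5', '26.6', '29.3', '31.0', '29.4', '29.5', '29.6', '28.1', '26.3', '25.6', '19.0', '19.4']
85 ['20.4', '20.5', '25.9', '25.7', '29.5', '30.8', '29.4', '30.8', '29.4', '29.0', '24.6', '25.3', '19.4', '19.5']
88 ['20.1', '19.8', '24.8', '24.6', '25.9', '30.3', '29.1', '30.0', '30.1', '24.7', '25.6', '24.8', '21.0', '20.6']
91 ['19.7', '19.4', '19.5', '25.3', '25.6', '26.0', '26.4', '26.1', '26.5', '24.7', '25.9', '17.8', '19.9', '18.7']
94 ['18.6', '20.5', '20.3', '26.0', '24.4', '24.8', '25.6', '25.0', '25.3', '25.7', '26.0', '20.4', '20.1', '19.5']
97 ['20.1', '17.9', '19.6', '19.8', '25.1', '26.4', '26.5', '26.6', '26.2', '24.5', '21.2', '20.5', '19.8', '20.0']
100 ['21.5', '20.9', '18.7', '19.7', '20.6', '21.3', '24.6', '21.0', '21.2', '19.7', '19.8', '19.8', '19.4', '20.3']
plane y=ax+bz+c [ 0.20563044  0.00041193 -0.06066496] [-0.04411094 -0.06973508  0.0010343 ] 11.619786506682777
```

View pics/w4c.png

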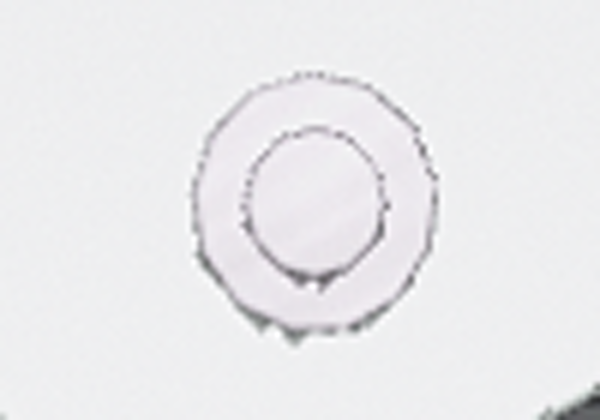

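```bash
cat >> h.py <<'E'
def plan2(pos,psi,th,n,rows=5):
    T=pose(arm.get_state());p=T[:3,3];R=Ro.from_matrix(T[:3,:3]);Rt=Ro.from_euler('xyz',[-np.pi/2,0,psi])*Ro.from_rotvec([0,0,np.radians(th)])
    dr=(Rt*R.inv()).as_rotvec();pos=np.array(pos,float);out=[]
    for i in range(min(n,rows)):
        Ri=Ro.from_rotvec(dr*i/n)*R; Rn=Ro.from_rotvec(dr*(i+1)/n)*R
        out.append({"dp":np.round(Ri.inv().apply((pos-p)/n)*1000,1).tolist(),"rotation":np.round(np.degrees((Ri.inv()*Rn).as_rotvec()),1).tolist()})
    print(json.dumps(out))
E
python3 - <<'E'
from h import *
plan2([0.43,-0.02,0.09],2.1,-12,5)
E
```

```text
[{"dp": [13.4, 5.8, -12.6], "rotation": [-0.3, 3.6, -2.4]}, {"dp": [13.9, 6.5, -11.7], "rotation": [-0.3, 3.6, -2.4]}, {"dp": [14.3, 7.1, -10.8], "rotation": [-0.3, 3.6, -2.4]}, {"dp": [14.7, 7.8, -9.9], "rotation": [-0.3, 3.6, -2.4]}, {"dp": [14.9, 8.5, -8.9], "rotation": [-0.3, 3.6, -2.4]}]
```

>>> {"fn": "move_arm", "kwargs": {
  "deltas": [
    {"dp": [13.5, 6, -12.5], "rotation": [-0.3, 3.6, -2.4]},
    {"dp": [14, 6.5, -11.5], "rotation": [-0.3, 3.6, -2.4]},
    {"dp": [14.5, 7, -11], "rotation": [-0.3, 3.6, -2.4]},
    {"dp": [14.5, 8, -10], "rotation": [-0.3, 3.6, -2.4]},
    {"dp": [15, 8.5, -9], "rotation": [-0.3, 3.6, -2.4]}
  ]
}}

```text
t: 6.47
eef_pos: [0.4317, -0.016, 0.0904]
ee_rot: [-1.576, -0.211, 2.094]
force: [0.3, -0.8, -3.3]
width: 0.014
```

>>> {"fn": "move_arm", "kwargs": {
  "deltas": [
    {"dp": [0, 0, 0], "rotation": [0, 0, 0]}
  ]
}}

```text
t: 6.55
eef_pos: [0.432, -0.0144, 0.0889]
ee_rot: [-1.574, -0.214, 2.09]
force: [0.3, -0.5, -3.2]
width: 0.0138
```

```bash
python3 - <<'E'
from h import *
s=arm.get_state();f=arm.grab_frame("wrist");T=pose(s);W=cloud(f,T)
print(s["eef_pos"],s["ee_rot"],s["t"],s["width"],s["force"])
save(f,"w5")
m=np.zeros(f["z_map"].shape,bool);m[230:265,240:335]=True
P=W[m];P=P[np.isfinite(P[:,0])]
c=np.linalg.lstsq(np.c_[P[:,:2],np.ones(len(P))],P[:,2],rcond=None)[0];print(c,P.mean(0))
d=T[:3,0];print("tilt along handle",np.degrees(np.arctan(c[:2]@d[:2])),"across",np.degrees(np.arctan(c[:2]@T[:2,2])))
plan2(s["eef_pos"]-[0,0,.06],2.1,-12,3)
E
```

```text
[ 0.4319832  -0.01440473  0.08888499] [-1.57413036 -0.21415421  2.08983595] 6.55 0.013844354958812272 [ 0.27998263 -0.54033745 -3.23229237]
[-0.01371665  0.03315375  0.15605988] [ 0.46000518 -0.06578852  0.14756902]
tilt along handle 1.9918489505600347 across -0.25842761389439883
[{"dp": [-3.8, 19.8, -0.0], "rotation": [0.1, -0.1, 0.0]}, {"dp": [-3.8, 19.8, -0.1], "rotation": [0.1, -0.1, 0.0]}, {"dp": [-3.8, 19.8, -0.1], "rotation": [0.1, -0.1, 0.0]}]
```

View pics/w5.png

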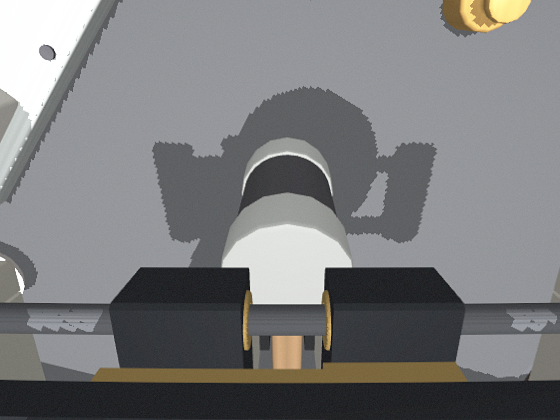

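```bash
python3 - <<'E'
from h import *
s=arm.get_state()
plan2(s["eef_pos"]-[0,0,.062],2.09,-10.3,3)
E
```

```text
[{"dp": [-4.3, 20.2, 0.1], "rotation": [0.1, 0.1, 0.6]}, {"dp": [-4.1, 20.3, 0.1], "rotation": [0.1, 0.1, 0.6]}, {"dp": [-3.9, 20.3, 0.0], "rotation": [0.1, 0.1, 0.6]}]
```

>>> {"fn": "move_arm", "kwargs": {
  "deltas": [
    {"dp": [-4.3, 20, 0], "rotation": [0.1, 0.1, 0.7]},
    {"dp": [-4, 20, 0], "rotation": [0.1, 0.1, 0.7]},
    {"dp": [-4, 20, 0], "rotation": [0.1, 0, 0.6]}
  ]
}}

```text
t: 6.85
eef_pos: [0.4383, -0.0177, 0.0299]
ee_rot: [-1.579, -0.167, 2.098]
force: [-0.3, -0.0, -3.5]
width: 0.0139
```

>>> {"fn": "move_arm", "kwargs": {
  "deltas": [
    {"dp": [0, 0, 0], "rotation": [0, 0, 0]}
  ]
}}

```text
t: 6.93
eef_pos: [0.4362, -0.0185, 0.0271]
ee_rot: [-1.574, -0.167, 2.099]
force: [-1.4, 0.1, -3.7]
width: 0.014
```

```bash
python3 - <<'E'
from h import *
s=arm.get_state();f=arm.grab_frame("wrist");T=pose(s);W=cloud(f,T)
print(s["eef_pos"],s["ee_rot"],s["t"],s["width"],s["force"])
m=np.zeros(f["z_map"].shape,bool);m[230:265,240:335]=True
P=W[m];P=P[np.isfinite(P[:,0])]
c=np.linalg.lstsq(np.c_[P[:,:2],np.ones(len(P))],P[:,2],rcond=None)[0];print(c,P.mean(0))
d=T[:3,0];print("tilt along handle",np.degrees(np.arctan(c[:2]@d[:2])),"across",np.degrees(np.arctan(c[:2]@T[:2,2])))
plan2(s["eef_pos"]-[0,0,.006],2.09,-10,1)
E
```

```text
[ 0.43615499 -0.01849648  0.02706132] [-1.57439273 -0.16710389  2.09892266] 6.9333 0.014001985928371192 [-1.43185928  0.0685215  -3.71769053]
[ 0.00877149 -0.00105875  0.08427726] [ 0.46319836 -0.06716964  0.08841131]
tilt along handle -0.30138907241987845 across -0.4037005582234569
[{"dp": [-0.9, 7.5, 0.8], "rotation": [0.2, 0.6, -0.4]}]
```

Level now; face about 12 mm above the bench.

>>> {"fn": "move_arm", "kwargs": {
  "deltas": [
    {"dp": [-1.3, 8, 0], "rotation": [0.1, 0, 0]},
    {"dp": [-0.6, 4, 0], "rotation": [0, 0, 0]}
  ]
}}

```text
t: 7.15
eef_pos: [0.4388, -0.0188, 0.0179]
ee_rot: [-1.577, -0.165, 2.103]
force: [0.5, -0.4, -3.1]
width: 0.0137
```

>>> {"fn": "move_arm", "kwargs": {
  "deltas": [
    {"dp": [0, 0, 0], "rotation": [0, 0, 0]}
  ]
}}

```text
t: 7.23
eef_pos: [0.4391, -0.0189, 0.018]
ee_rot: [-1.577, -0.165, 2.103]
force: [-0.3, 0.1, -3.4]
width: 0.0138
```

>>> {"fn": "move_arm", "kwargs": {
  "deltas": [
    {"dp": [-0.4, 3, 0.5], "rotation": [0, 0, 0]}
  ]
}}

```text
t: 7.32
eef_pos: [0.4396, -0.0191, 0.0157]
ee_rot: [-1.579, -0.164, 2.104]
force: [0.6, -0.5, -2.9]
width: 0.0135
```

>>> {"fn": "move_arm", "kwargs": {
  "deltas": [
    {"dp": [-0.3, 2, 0.5], "rotation": [0, 0, 0]}
  ]
}}

```text
t: 7.4
eef_pos: [0.4396, -0.019, 0.0146]
ee_rot: [-1.58, -0.164, 2.104]
force: [-8.0, 7.9, 25.3]
width: 0.0137
```

>>> {"fn": "move_arm", "kwargs": {
  "deltas": [
    {"dp": [0, -0.5, 0], "rotation": [0, 0, 0]},
    {"dp": [0, 0, 0], "rotation": [0, 0, 0]},
    {"dp": [0, 0, 0], "rotation": [0, 0, 0]},
    {"dp": [0, 0, 0], "rotation": [0, 0, 0]},
    {"dp": [0, 0, 0], "rotation": [0, 0, 0]}
  ],
  "jaw": 0
}}

```text
t: 7.82
eef_pos: [0.4425, -0.0189, 0.0178]
ee_rot: [-1.587, -0.162, 2.107]
force: [-0.0, -0.3, 0.2]
width: 0.0414
```

```bash
python3 - <<'E'
from h import *
s=arm.get_state();T=pose(s);print(s["width"],s["eef_pos"])
# retreat straight up
print(T[:3,:3].T@[0,0,1])
f=arm.grab_frame("wrist");save(f,"w6")
E
```

```text
0.04137371072437595 [ 0.44252197 -0.01887963  0.01775507]
[ 0.16090883 -0.98684401 -0.01572401]
```

View pics/w6.png

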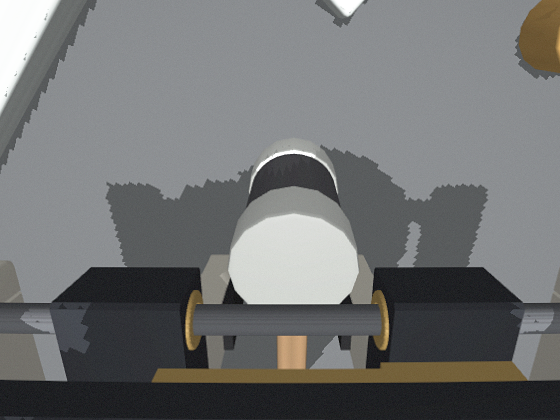

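>>> {"fn": "move_arm", "kwargs": {
  "deltas": [
    {"dp": [2.4, -15, 0], "rotation": [0, 0, 0]},
    {"dp": [4.8, -30, 0], "rotation": [0, 0, 0]},
    {"dp": [6, -38, 0], "rotation": [0, 0, 0]},
    {"dp": [6, -38, 0], "rotation": [0, 0, 0]},
    {"dp": [5, -35, 0], "rotation": [0, 0, 5]}
  ]
}}

```text
t: 8.28
eef_pos: [0.4372, -0.0237, 0.1734]
ee_rot: [-1.568, -0.081, 2.098]
force: [0.9, 0.3, 1.5]
width: 0.0788
```

```bash
python3 - <<'E'
from h import *
import pickle
s=arm.get_state();f=arm.grab_frame("wrist");save(f,"w7");t=arm.grab_frame("top");save(t,"t7",(150,270,170,390),3.6)
pickle.dump((s,f,t),open("w7.pkl","wb"));print(s["t"],s["eef_pos"],s["ee_rot"])
W=cloud(f,pose(s))
m=np.abs(W[...,2]-.076)<.003;m[:, :200]=False;m[:,400:]=False;P=W[m];print(P.mean(0),P.std(0),len(P))
E
```

```text
8.2833 [ 0.43717507 -0.02365718  0.17341257] [-1.56821901 -0.08093307  2.09824606]
[ 0.46242292 -0.05958184  0.07558531] [0.00977285 0.0097022  0.00072563] 2322
```

View pics/w7.png

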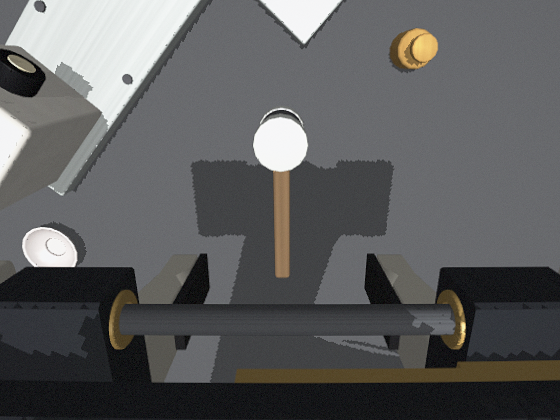

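View pics/t7.png

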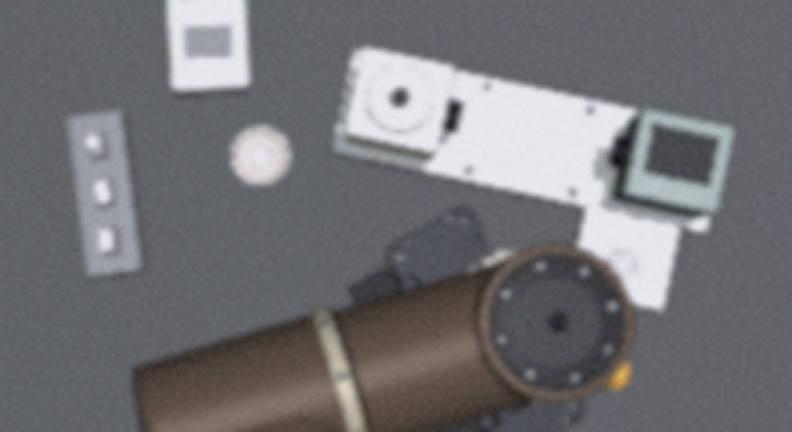

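```bash
python3 - <<'E'
from h import *
plan([0.63,0.315,0.22],0.15,n=17,rows=17)
E
```

```text
N 17
[{"dp": [11.5, -1.5, -19.7], "rotation": [-0.2, 6.6, 0.2]}, {"dp": [13.7, -1.4, -18.3], "rotation": [-0.2, 6.6, 0.2]}, {"dp": [15.7, -1.4, -16.6], "rotation": [-0.2, 6.6, 0.2]}, {"dp": [17.5, -1.4, -14.7], "rotation": [-0.2, 6.6, 0.2]}, {"dp": [19.0, -1.4, -12.6], "rotation": [-0.2, 6.6, 0.2]}, {"dp": [20.4, -1.4, -10.4], "rotation": [-0.2, 6.6, 0.2]}, {"dp": [21.4, -1.5, -8.0], "rotation": [-0.2, 6.6, 0.2]}, {"dp": [22.2, -1.5, -5.5], "rotation": [-0.2, 6.6, 0.2]}, {"dp": [22.7, -1.6, -2.9], "rotation": [-0.2, 6.6, 0.2]}, {"dp": [22.8, -1.6, -0.3], "rotation": [-0.2, 6.6, 0.2]}, {"dp": [22.7, -1.7, 2.3], "rotation": [-0.2, 6.6, 0.2]}, {"dp": [22.3, -1.8, 4.9], "rotation": [-0.2, 6.6, 0.2]}, {"dp": [21.6, -1.9, 7.4], "rotation": [-0.2, 6.6, 0.2]}, {"dp": [20.6, -2.0, 9.8], "rotation": [-0.2, 6.6, 0.2]}, {"dp": [19.3, -2.1, 12.1], "rotation": [-0.2, 6.6, 0.2]}, {"dp": [17.8, -2.2, 14.2], "rotation": [-0.2, 6.6, 0.2]}, {"dp": [16.0, -2.4, 16.2], "rotation": [-0.2, 6.6, 0.2]}]
```

>>> {"fn": "move_arm", "kwargs": {
  "deltas": [
    {"dp": [11.5, -4, -19.5], "rotation": [-0.2, 6.6, 0.2]},
    {"dp": [13.5, -4, -18], "rotation": [-0.2, 6.6, 0.2]},
    {"dp": [15.5, -4, -16.5], "rotation": [-0.2, 6.6, 0.2]},
    {"dp": [17.5, -3, -14.5], "rotation": [-0.2, 6.6, 0.2]},
    {"dp": [19, -3, -12.5], "rotation": [-0.2, 6.6, 0.2]}
  ]
}}

```text
t: 8.8
eef_pos: [0.494, 0.0779, 0.2056]
ee_rot: [-1.566, -0.057, 1.508]
force: [0.6, -0.4, -0.1]
width: 0.0875
```

>>> {"fn": "move_arm", "kwargs": {
  "deltas": [
    {"dp": [20.5, -1.5, -10.5], "rotation": [-0.2, 6.6, 0.2]},
    {"dp": [21.5, -1.5, -8], "rotation": [-0.2, 6.6, 0.2]},
    {"dp": [22, -1.5, -5.5], "rotation": [-0.2, 6.6, 0.2]},
    {"dp": [22.5, -1.5, -3], "rotation": [-0.2, 6.6, 0.2]},
    {"dp": [23, -1.5, 0], "rotation": [-0.2, 6.6, 0.2]}
  ]
}}

```text
t: 9.22
eef_pos: [0.5549, 0.1805, 0.2195]
ee_rot: [-1.558, -0.035, 0.903]
force: [0.1, -0.6, 1.1]
width: 0.0874
```

>>> {"fn": "move_arm", "kwargs": {
  "deltas": [
    {"dp": [22.5, -1.5, 2.5], "rotation": [-0.2, 6.6, 0.2]},
    {"dp": [22.5, -1.5, 5], "rotation": [-0.2, 6.6, 0.2]},
    {"dp": [21.5, -1.5, 7.5], "rotation": [-0.2, 6.6, 0.2]},
    {"dp": [20.5, -1.5, 10], "rotation": [-0.2, 6.6, 0.2]},
    {"dp": [19.5, -1.5, 12], "rotation": [-0.2, 6.6, 0.2]}
  ]
}}

```text
t: 9.63
eef_pos: [0.6184, 0.2813, 0.2294]
ee_rot: [-1.564, -0.009, 0.298]
force: [1.8, -0.1, 0.1]
width: 0.0872
```

```bash
python3 - <<'E'
from h import *
s=arm.get_state();print(s["eef_pos"],s["ee_rot"],s["q"])
plan([0.63,0.315,0.22],0.15)
E
```

```text
[0.6184377  0.28132795 0.22944579] [-1.56356893 -0.00885143  0.29804245] [ 0.71133459  0.35826283  0.01930114 -0.0032617  -1.22082754 -1.982955  ]
N 2
[{"dp": [10.4, 4.9, 14.4], "rotation": [-0.2, 4.2, 0.2]}, {"dp": [9.4, 4.8, 15.1], "rotation": [-0.2, 4.2, 0.2]}]
```

>>> {"fn": "move_arm", "kwargs": {
  "deltas": [
    {"dp": [10.5, 5, 14.5], "rotation": [-0.2, 4.2, 0.2]},
    {"dp": [9.5, 5, 15], "rotation": [-0.2, 4.2, 0.2]},
    {"dp": [0, 0, 0], "rotation": [0, 0, 0]},
    {"dp": [0, 0, 0], "rotation": [0, 0, 0]}
  ]
}}

```text
t: 9.97
eef_pos: [0.6324, 0.3207, 0.2163]
ee_rot: [-1.572, 0.001, 0.139]
force: [0.9, -0.4, 0.3]
width: 0.0875
```

```bash
python3 - <<'E'
from h import *
import pickle
s=arm.get_state();f=arm.grab_frame("wrist");save(f,"w8")
pickle.dump((s,f),open("w8.pkl","wb"));print(s["t"],s["eef_pos"],s["ee_rot"],s["qd"])
E
```

```text
9.9667 [0.63239972 0.3207209  0.21627873] [-1.57198392e+00  7.51971873e-04  1.39065821e-01] [ 0.01789337  0.03906756  0.01073395 -0.00282573  0.00654515 -0.04490807]
```

View pics/w8.png

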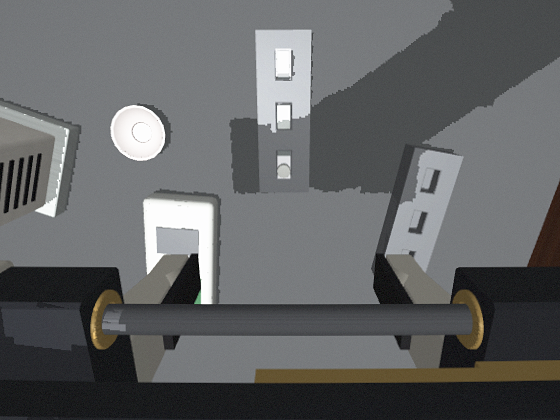

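```bash
python3 - <<'E'
from h import *
import pickle
s,f=pickle.load(open("w8.pkl","rb"));T=pose(s);W=cloud(f,T)
save(f,"w8c",(25,200,240,330),5) 
im=cv2.imread("pics/w8c.png");im=cv2.resize(im,None,fx=.66,fy=.66);cv2.imwrite("pics/w8c.png",im)
for c in (278,284,289): print([(v,"%.0f"%(1000*W[v,c,2])) for v in range(40,190,4)])
m=np.zeros(f["z_map"].shape,bool);m[20:200,245:325]=True
m&=np.abs(W[...,2]-.030)<.003
P=W[m];(c,sz,a)=cv2.minAreaRect(P[:,:2].astype(np.float32));print(c,sz,a)
E
```

```text
[(40, '30'), (44, '29'), (48, '29'), (52, '62'), (56, '63'), (60, '63'), (64, '64'), (68, '63'), (72, '62'), (76, '59'), (80, '29'), (84, '31'), (88, '29'), (92, '29'), (96, '29'), (100, '31'), (104, '13'), (108, '45'), (112, '45'), (116, '45'), (120, '44'), (124, '44'), (128, '44'), (132, '31'), (136, '31'), (140, '30'), (144, '29'), (148, '28'), (152, '34'), (156, '51'), (160, '50'), (164, '50'), (168, '70'), (172, '71'), (176, '50'), (180, '29'), (184, '29'), (188, '30')]
[(40, '30'), (44, '28'), (48, '28'), (52, '61'), (56, '64'), (60, '63'), (64, '63'), (68, '63'), (72, '63'), (76, '58'), (80, '29'), (84, '29'), (88, '29'), (92, '31'), (96, '29'), (100, '30'), (104, '15'), (108, '46'), (112, '45'), (116, '45'), (120, '46'), (124, '46'), (128, '45'), (132, '29'), (136, '30'), (140, '30'), (144, '29'), (148, '29'), (152, '33'), (156, '51'), (160, '50'), (164, '69'), (168, '71'), (172, '72'), (176, '70'), (180, '29'), (184, '29'), (188, '31')]
[(40, '30'), (44, '29'), (48, '59'), (52, '60'), (56, '60'), (60, '59'), (64, '59'), (68, '60'), (72, '58'), (76, '60'), (80, '29'), (84, '28'), (88, '29'), (92, '30'), (96, '29'), (100, '30'), (104, '14'), (108, '44'), (112, '45'), (116, '45'), (120, '45'), (124, '45'), (128, '45'), (132, '29'), (136, '30'), (140, '30'), (144, '29'), (148, '29'), (152, '34'), (156, '51'), (160, '51'), (164, '50'), (168, '70'), (172, '70'), (176, '49'), (180, '29'), (184, '29'), (188, '30')]
(0.5672762989997864, 0.30727964639663696) (0.14907678961753845, 0.05036825314164162) 8.03740119934082
```

View pics/w8c.png

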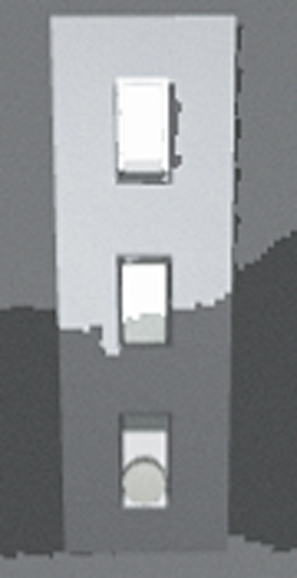

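```bash
python3 - <<'E'
from h import *
import pickle
s,f=pickle.load(open("w8.pkl","rb"));T=pose(s);W=cloud(f,T)
m=np.zeros(f["z_map"].shape,bool);m[40:85,265:305]=True
for lo,hi in ((.057,.0615),(.0615,.066),(.055,.067)):
    k=m&(W[...,2]>lo)&(W[...,2]<hi)
    P=W[k];print(len(P),P.mean(0),cv2.minAreaRect(P[:,:2].astype(np.float32)))
    v,u=np.nonzero(k);print(u.min(),u.max(),v.min(),v.max())
E
```

```text
172 [0.5231433  0.30202019 0.05968419] ((0.5227481126785278, 0.3009677529335022), (0.02189558930695057, 0.012437793426215649), 8.213744163513184)
275 290 48 76
257 [0.52290147 0.30083074 0.06284366] ((0.5229570865631104, 0.30094894766807556), (0.017088046297430992, 0.009142106398940086), 7.995776653289795)
277 288 51 73
430 [0.52302279 0.301321   0.06156179] ((0.5230093598365784, 0.300993949174881), (0.02243703417479992, 0.012432962656021118), 8.125405311584473)
275 290 48 77
```

```bash
python3 - <<'E'
from h import *
plan([0.5229,0.301,0.11],0.1415,n=5)
E
```

```text
N 5
[{"dp": [-22.2, 21.2, -0.8], "rotation": [0.0, -0.0, -0.0]}, {"dp": [-22.2, 21.2, -0.8], "rotation": [0.0, -0.0, -0.0]}, {"dp": [-22.2, 21.2, -0.8], "rotation": [0.0, -0.0, -0.0]}, {"dp": [-22.2, 21.2, -0.8], "rotation": [0.0, -0.0, -0.0]}, {"dp": [-22.2, 21.2, -0.8], "rotation": [0.0, -0.0, -0.0]}]
```

>>> {"fn": "move_arm", "kwargs": {
  "deltas": [
    {"dp": [-22, 20, -1], "rotation": [0, 0, 0]},
    {"dp": [-22, 21, -1], "rotation": [0, 0, 0]},
    {"dp": [-22, 21, -1], "rotation": [0, 0, 0]},
    {"dp": [-22, 21, -1], "rotation": [0, 0, 0]},
    {"dp": [-22, 21, -1], "rotation": [0, 0, 0]}
  ],
  "jaw": 139,
  "squeeze": 15
}}

```text
t: 10.43
eef_pos: [0.5257, 0.298, 0.1132]
ee_rot: [-1.567, -0.009, 0.142]
force: [0.5, 0.4, 0.3]
width: 0.0597
```

>>> {"fn": "move_arm", "kwargs": {
  "deltas": [
    {"dp": [0, 0, 0], "rotation": [0, 0, 0]}
  ]
}}

```text
t: 10.52
eef_pos: [0.52, 0.2942, 0.1094]
ee_rot: [-1.57, -0.002, 0.142]
force: [-1.7, -0.2, -0.5]
width: 0.0529
```

```bash
python3 - <<'E'
from h import *
s=arm.get_state();print(s["eef_pos"],s["ee_rot"],s["width"])
plan([0.5229,0.301,0.075],0.1415,n=2)
E
```

```text
[0.51996152 0.29422229 0.10944525] [-1.57044236 -0.00236788  0.14187841] 0.05289600419480353
N 2
[{"dp": [1.9, 17.2, 3.1], "rotation": [-0.0, 0.0, 0.1]}, {"dp": [1.9, 17.2, 3.1], "rotation": [-0.0, 0.0, 0.1]}]
```

>>> {"fn": "move_arm", "kwargs": {
  "deltas": [
    {"dp": [2, 17, 3], "rotation": [0, 0, 0.1]},
    {"dp": [2, 17, 3], "rotation": [0, 0, 0]},
    {"dp": [0, 0, 0], "rotation": [0, 0, 0]}
  ]
}}

```text
t: 10.77
eef_pos: [0.5217, 0.2988, 0.0769]
ee_rot: [-1.569, -0.003, 0.146]
force: [-0.5, -1.0, -0.5]
width: 0.0404
```

```bash
python3 - <<'E'
from h import *
s=arm.get_state();print(s["eef_pos"],s["ee_rot"],s["width"])
plan([0.5229,0.301,0.045],0.1415,n=2)
E
```

```text
[0.52172555 0.29876042 0.07687403] [-1.56901068 -0.00275197  0.14569758] 0.04039470603247366
N 2
[{"dp": [0.7, 15.9, 1.0], "rotation": [-0.1, 0.1, 0.1]}, {"dp": [0.7, 15.9, 1.0], "rotation": [-0.1, 0.1, 0.1]}]
```

>>> {"fn": "move_arm", "kwargs": {
  "deltas": [
    {"dp": [0.7, 16, 1], "rotation": [-0.1, 0.1, 0.1]},
    {"dp": [0.7, 16, 1], "rotation": [0, 0.1, 0.1]},
    {"dp": [0, 0, 0], "rotation": [0, 0, 0]}
  ]
}}

```text
t: 11.02
eef_pos: [0.5243, 0.3004, 0.0476]
ee_rot: [-1.569, -0.002, 0.144]
force: [-0.1, -0.9, 0.2]
width: 0.0398
```

```bash
python3 - <<'E'
from h import *
s=arm.get_state();print(s["eef_pos"],s["ee_rot"],s["width"])
plan([0.5229,0.301,0.035],0.1415,n=1)
f=arm.grab_frame("wrist");save(f,"w9")
E
```

```text
[0.52432878 0.30037436 0.04763681] [-1.56914891 -0.00238644  0.14403003] 0.03982536177416306
N 1
[{"dp": [-1.4, 12.6, 0.8], "rotation": [-0.1, 0.1, 0.1]}]
```

View pics/w9.png

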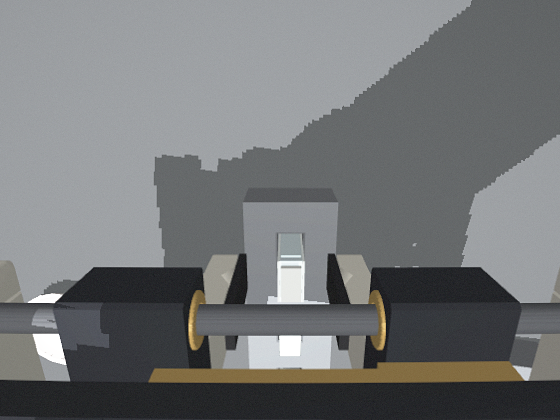

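>>> {"fn": "move_arm", "kwargs": {
  "deltas": [
    {"dp": [-1.4, 11, 0.8], "rotation": [-0.1, 0.1, 0.1]},
    {"dp": [0, 0, 0], "rotation": [0, 0, 0]}
  ]
}}

```text
t: 11.23
eef_pos: [0.5246, 0.3016, 0.0404]
ee_rot: [-1.569, -0.005, 0.143]
force: [-1.1, -0.5, -0.3]
width: 0.0397
```

```bash
python3 - <<'E'
from h import *
s=arm.get_state();print(s["eef_pos"],s["ee_rot"],s["width"])
plan([0.5229,0.301,0.0355],0.1415,n=1)
E
```

```text
[0.52460997 0.3016122  0.04038874] [-1.56878391 -0.00462069  0.14276484] 0.039707161617650796
N 1
[{"dp": [-1.8, 4.9, -0.4], "rotation": [-0.1, 0.1, 0.3]}]
```

>>> {"fn": "move_arm", "kwargs": {
  "deltas": [
    {"dp": [-1.8, 5, -0.4], "rotation": [-0.1, 0.1, 0.3]},
    {"dp": [0, 0.5, 0], "rotation": [0, 0, 0]}
  ],
  "jaw": 255
}}

```text
t: 11.4
eef_pos: [0.5236, 0.3013, 0.0365]
ee_rot: [-1.569, -0.001, 0.141]
force: [-1.0, -1.1, -0.6]
width: 0.0314
```

```bash
python3 - <<'E'
from h import *
s=arm.get_state();print(s["eef_pos"],s["ee_rot"],s["width"])
plan([0.5229,0.301,0.0355],0.1415,n=1)
E
```

```text
[0.52356572 0.30133911 0.03645284] [-1.56936393e+00 -1.04847382e-03  1.41356548e-01] 0.031433084955124715
N 1
[{"dp": [-0.7, 1.0, -0.2], "rotation": [-0.1, -0.0, 0.1]}]
```

>>> {"fn": "move_arm", "kwargs": {
  "deltas": [
    {"dp": [-0.7, 1, -0.2], "rotation": [-0.1, 0, 0.1]},
    {"dp": [0, 0, 0], "rotation": [0, 0, 0]}
  ]
}}

```text
t: 11.57
eef_pos: [0.5232, 0.3012, 0.0363]
ee_rot: [-1.571, -0.0, 0.142]
force: [0.7, -0.6, -0.5]
width: 0.0189
```

>>> {"fn": "move_arm", "kwargs": {
  "deltas": [
    {"dp": [0, 0, 0], "rotation": [0, 0, 0]}
  ]
}}

```text
t: 11.65
eef_pos: [0.5234, 0.3014, 0.0366]
ee_rot: [-1.57, -0.001, 0.142]
force: [0.4, 0.1, -0.2]
width: 0.0123
```

>>> {"fn": "move_arm", "kwargs": {
  "deltas": [
    {"dp": [0, 0, 0], "rotation": [0, 0, 0]},
    {"dp": [0, 0, 0], "rotation": [0, 0, 0]}
  ]
}}

```text
t: 11.82
eef_pos: [0.5234, 0.3015, 0.0369]
ee_rot: [-1.57, -0.001, 0.142]
force: [0.6, 0.2, -1.5]
width: 0.0124
```

>>> {"fn": "move_arm", "kwargs": {
  "deltas": [
    {"dp": [0, -6, 0], "rotation": [0, 0, 0]},
    {"dp": [0, -12, 0], "rotation": [0, 0, 0]},
    {"dp": [0, -25, 0], "rotation": [0, 0, 0]},
    {"dp": [0, -30, 0], "rotation": [0, 0, 0]},
    {"dp": [0, -35, 0], "rotation": [0, 0, 0]}
  ]
}}

```text
t: 12.23
eef_pos: [0.5194, 0.2985, 0.1413]
ee_rot: [-1.578, 0.012, 0.141]
force: [0.3, 1.4, -0.7]
width: 0.012
```

>>> {"fn": "move_arm", "kwargs": {
  "deltas": [
    {"dp": [0, -20, 0], "rotation": [0, 0, 0]},
    {"dp": [0, 0, 0], "rotation": [0, 0, 0]}
  ]
}}

```text
t: 12.4
eef_pos: [0.5223, 0.3006, 0.1708]
ee_rot: [-1.573, 0.003, 0.142]
force: [0.4, -0.1, 0.0]
width: 0.0127
```

```bash
python3 - <<'E'
from h import *
import pickle
s=arm.get_state();print(s["eef_pos"],s["ee_rot"],s["width"],s["force"])
f=arm.grab_frame("wrist");save(f,"w10");g=arm.grab_frame("top");pickle.dump((s,f,g),open("w10.pkl","wb"))
save(g,"t10",(130,270,170,390),3.6)
E
```

```text
[0.52234277 0.30057152 0.17075478] [-1.57320948  0.0026612   0.14209412] 0.01266723246351233 [ 0.37343455 -0.06749404  0.04200686]
```

View pics/w10.png

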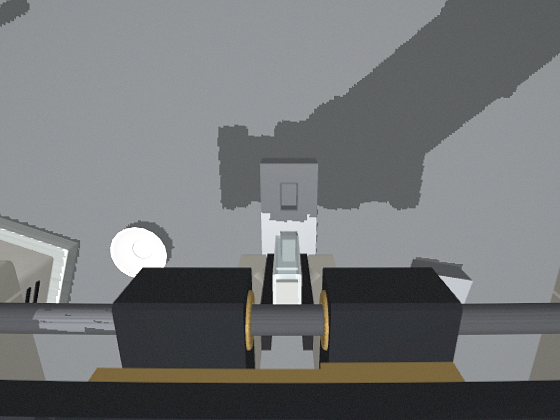

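View pics/t10.png

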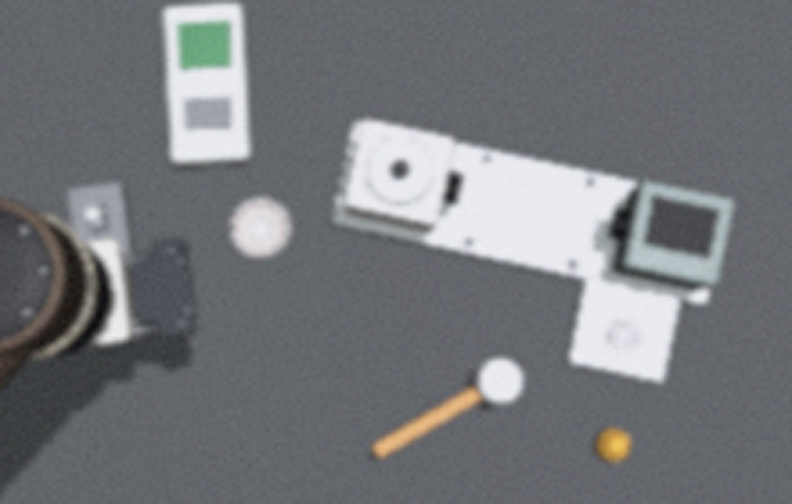

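```bash
python3 - <<'E'
from h import *
import pickle
from scipy.optimize import least_squares
def pin(n,zlo,zhi,box):
    d=pickle.load(open(n,"rb"));s,f=d[0],d[1];W=cloud(f,pose(s))
    m=np.zeros(f["z_map"].shape,bool);m[box[0]:box[1],box[2]:box[3]]=True
    P=W[m&(W[...,2]>zlo)&(W[...,2]<zhi)];print(n,cv2.minEnclosingCircle(P[:,:2].astype(np.float32)),P.mean(0))
pin("w2.pkl",.034,.05,(20,70,240,300)); pin("w4.pkl",.028,.034,(55,105,266,320))
pin("w2.pkl",.0235,.05,(20,75,240,300)); pin("w4.pkl",.0235,.034,(55,105,262,322))
# plate long front edge (x=-50): pick points on plate z~.02 ; fit edge toward -x
for n,box in (("w1.pkl",(0,230,40,190)),("w2.pkl",(55,260,0,190)),("w4.pkl",(30,190,0,210)),("w7.pkl",(0,190,60,215))):
    d=pickle.load(open(n,"rb"));s,f=d[0],d[1];W=cloud(f,pose(s))
    m=np.zeros(f["z_map"].shape,np.uint8);m[(np.abs(W[...,2]-.02)<.004)]=1
    m=cv2.medianBlur(m,5).astype(bool)
    E=[]
    for v in range(box[0]+1,box[1]-1,2):
        us=np.nonzero(m[v,box[2]:box[3]])[0]
        if len(us)<8: continue
        u=box[2]+us.max()
        if u>=box[3]-2: continue
        E.append(pixz(f,u+.5,v,.02,pose(s))[:2])
    E=np.array(E,np.float32)
    if len(E)<10: print(n,len(E));continue
    vx,vy,x0,y0=cv2.fitLine(E,cv2.DIST_HUBER,0,.001,.001).ravel()
    if vy<0: vx,vy=-vx,-vy
    r=(E-[x0,y0])@np.array([-vy,vx])
    print(n,len(E),"yaw",-np.arctan2(vx,vy),"res",np.median(abs(r)),"x at y=-.1",x0+vx/vy*(-.1-y0))
E
```

```text
w2.pkl ((0.5051615238189697, -0.17783913016319275), 0.007841947488486767) [ 0.50505101 -0.17777581  0.04052341]
w4.pkl ((0.5071051120758057, -0.1775101125240326), 0.009845389053225517) [ 0.50511611 -0.17792309  0.02970545]
w2.pkl ((0.5051534175872803, -0.1778222620487213), 0.014031772501766682) [ 0.50464697 -0.1774155   0.03104569]
w4.pkl ((0.5049391388893127, -0.17792002856731415), 0.014067823998630047) [ 0.50510028 -0.17789619  0.02708683]
w1.pkl 113 yaw -0.20858915 res 0.00023898712 x at y=-.1 0.56653404
w2.pkl 101 yaw -0.20897992 res 0.00018263434 x at y=-.1 0.56673354
w4.pkl 60 yaw -0.20809646 res 9.530956e-05 x at y=-.1 0.567044
w7.pkl 94 yaw -0.20873007 res 0.00020548061 x at y=-.1 0.56670755
```

```bash
python3 - <<'E'
from h import *
import pickle
def dish(f,T,box):
    W=cloud(f,T);m=np.zeros(f["z_map"].shape,bool);m[box[0]:box[1],box[2]:box[3]]=True
    P=W[m&(W[...,2]>.0135)&(W[...,2]<.02)];print(len(P),cv2.minEnclosingCircle(P[:,:2].astype(np.float32)),P.mean(0))
d=pickle.load(open("w7.pkl","rb"));dish(d[1],pose(d[0]),(220,268,15,90))
dish(d[2],None,(180,210,228,258))
d=pickle.load(open("w8.pkl","rb"));dish(d[1],pose(d[0]),(95,170,100,175))
d=pickle.load(open("w10.pkl","rb"));dish(d[1],pose(d[0]),(220,285,100,175))
g=d[2];W=cloud(g)
for n,(r0,r1,c0,c1),zl,zh in [("head mallet",(215,250,295,325),.07,.083)]:
    m=np.zeros(W.shape[:2],bool);m[r0:r1,c0:c1]=True;P=W[m&(W[...,2]>zl)&(W[...,2]<zh)];print(n,P.mean(0),cv2.minEnclosingCircle(P[:,:2].astype(np.float32)))
s,f,t=pickle.load(open("w7.pkl","rb"));W=cloud(f,pose(s))
m=np.zeros(W.shape[:2],bool);m[110:175,245:315]=True;P=W[m&(abs(W[...,2]-.076)<.003)];print("wrist",P.mean(0),cv2.minEnclosingCircle(P[:,:2].astype(np.float32)))
m=np.zeros(W.shape[:2],bool);m[0:75,385:445]=True
P=W[m&(W[...,2]>.0385)];print("weight w7",np.median(P,0))
W=cloud(g);m=np.zeros(W.shape[:2],bool);m[240:265,328:355]=True;P=W[m&(W[...,2]>.0385)];print("weight top",np.median(P,0))
E
```

```text
431 ((0.6065763235092163, 0.16248323023319244), 0.029047854244709015) [0.61264404 0.16089114 0.01522533]
46 ((0.6080573797225952, 0.16715392470359802), 0.028564827516674995) [0.60468841 0.16610667 0.01624123]
651 ((0.6049026846885681, 0.16385257244110107), 0.02797653339803219) [0.60502248 0.162157   0.0153718 ]
498 ((0.6048951148986816, 0.16372117400169373), 0.02834438346326351) [0.60141749 0.15852019 0.01528035]
head mallet [ 0.46384578 -0.05593014  0.07592266] ((0.4638573229312897, -0.055527184158563614), 0.01968846283853054)
wrist [ 0.46242292 -0.05958184  0.07558531] ((0.4620761275291443, -0.05913662910461426), 0.019933022558689117)
weight w7 [ 0.40423901 -0.16804776  0.04424336]
weight top [ 0.40527213 -0.16465854  0.04440634]
```

```bash
python3 - <<'E'
from h import *
plan([0.6205,-0.089,0.20],1.362,n=13,rows=13)
E
```

```text
N 13
[{"dp": [3.3, -2.4, -30.7], "rotation": [-0.0, -5.4, -0.0]}, {"dp": [0.4, -2.4, -30.9], "rotation": [-0.0, -5.4, -0.0]}, {"dp": [-2.4, -2.4, -30.8], "rotation": [-0.0, -5.4, -0.0]}, {"dp": [-5.3, -2.4, -30.4], "rotation": [-0.0, -5.4, -0.0]}, {"dp": [-8.1, -2.4, -29.8], "rotation": [-0.0, -5.4, -0.0]}, {"dp": [-10.9, -2.4, -28.9], "rotation": [-0.0, -5.4, -0.0]}, {"dp": [-13.6, -2.4, -27.7], "rotation": [-0.0, -5.4, -0.0]}, {"dp": [-16.1, -2.4, -26.3], "rotation": [-0.0, -5.4, -0.0]}, {"dp": [-18.5, -2.5, -24.7], "rotation": [-0.0, -5.4, -0.0]}, {"dp": [-20.7, -2.5, -22.9], "rotation": [-0.0, -5.4, -0.0]}, {"dp": [-22.8, -2.5, -20.8], "rotation": [-0.0, -5.4, -0.0]}, {"dp": [-24.6, -2.5, -18.6], "rotation": [-0.0, -5.4, -0.0]}, {"dp": [-26.3, -2.5, -16.2], "rotation": [-0.0, -5.4, -0.0]}]
```

>>> {"fn": "move_arm", "kwargs": {
  "deltas": [
    {"dp": [3, -8, -25], "rotation": [0, -5.4, 0]},
    {"dp": [0.5, -6, -31], "rotation": [0, -5.4, 0]},
    {"dp": [-2.5, -6, -31], "rotation": [0, -5.4, 0]},
    {"dp": [-5, -5, -30], "rotation": [0, -5.4, 0]},
    {"dp": [-8, -4, -30], "rotation": [0, -5.4, 0]}
  ]
}}

```text
t: 12.92
eef_pos: [0.5557, 0.1546, 0.1903]
ee_rot: [-1.57, 0.018, 0.636]
force: [0.9, -0.0, -0.3]
width: 0.0125
```

>>> {"fn": "move_arm", "kwargs": {
  "deltas": [
    {"dp": [-11, -2, -29], "rotation": [0, -5.4, 0]},
    {"dp": [-13.5, -1, -28], "rotation": [0, -5.4, 0]},
    {"dp": [-16, 0, -26], "rotation": [0, -5.4, 0]},
    {"dp": [-18.5, 0, -25], "rotation": [0, -5.4, 0]},
    {"dp": [-20, 0, -22], "rotation": [0, -5.4, 0]}
  ]
}}

```text
t: 13.33
eef_pos: [0.5963, -0.0008, 0.1879]
ee_rot: [-1.553, 0.022, 1.133]
force: [-0.0, 0.8, 0.0]
width: 0.0125
```

```bash
python3 - <<'E'
from h import *
s=arm.get_state();print(s["eef_pos"],s["ee_rot"],s["width"])
plan([0.6205,-0.089,0.19],1.362,n=4)
E
```

```text
[ 0.59626528 -0.0008167   0.18785372] [-1.55265165  0.02246639  1.13288153] 0.012537649420827824
N 4
[{"dp": [-17.4, -0.4, -14.8], "rotation": [-0.3, -3.3, -0.3]}, {"dp": [-18.2, -0.4, -13.8], "rotation": [-0.3, -3.3, -0.3]}, {"dp": [-19.0, -0.5, -12.7], "rotation": [-0.3, -3.3, -0.3]}, {"dp": [-19.7, -0.5, -11.6], "rotation": [-0.3, -3.3, -0.3]}]
```

>>> {"fn": "move_arm", "kwargs": {
  "deltas": [
    {"dp": [-17.5, -0.5, -15], "rotation": [-0.3, -3.3, -0.3]},
    {"dp": [-18, -0.5, -14], "rotation": [-0.3, -3.3, -0.3]},
    {"dp": [-19, -0.5, -12.5], "rotation": [-0.3, -3.3, -0.3]},
    {"dp": [-17, -0.5, -10], "rotation": [-0.3, -3.3, -0.3]},
    {"dp": [0, 0, 0], "rotation": [0, 0, 0]}
  ]
}}

```text
t: 13.75
eef_pos: [0.617, -0.0958, 0.1806]
ee_rot: [-1.558, 0.003, 1.376]
force: [0.6, -0.4, 0.1]
width: 0.0127
```

```bash
python3 - <<'E'
from h import *
import pickle
s=arm.get_state();print(s["eef_pos"],s["ee_rot"],s["width"],s["t"])
plan([0.6205,-0.089,0.13],1.362,n=3)
f=arm.grab_frame("wrist");save(f,"w11");pickle.dump((s,f),open("w11.pkl","wb"))
E
```

```text
[ 0.61698926 -0.09581772  0.18058269] [-1.55765796  0.00330068  1.37603039] 0.012749685399630195 13.75
N 3
[{"dp": [2.5, 16.8, -0.9], "rotation": [-0.3, 0.3, -0.1]}, {"dp": [2.5, 16.8, -0.8], "rotation": [-0.3, 0.3, -0.1]}, {"dp": [2.5, 16.9, -0.8], "rotation": [-0.3, 0.3, -0.1]}]
```

View pics/w11.png

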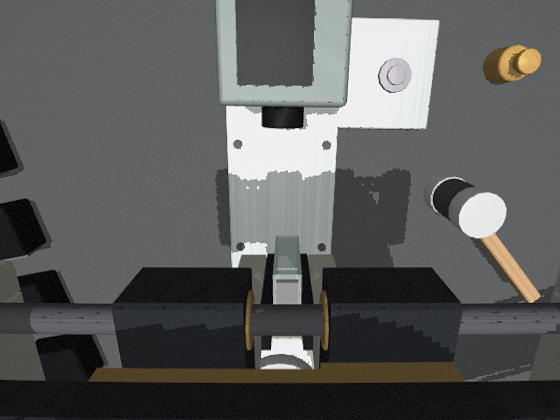

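```bash
python3 - <<'E'
from h import *
import pickle
s,f=pickle.load(open("w11.pkl","rb"));T=pose(s);W=cloud(f,T)
save(f,"w11c",(90,345,200,370),3)
im=cv2.imread("pics/w11c.png");cv2.imwrite("pics/w11c.png",im[:600])
yaw=-.2087;c,sn=np.cos(yaw),np.sin(yaw);R=np.array([[c,-sn],[sn,c]]);o=np.array([.6205,-.089])
ph=lambda P:np.c_[(P[:,:2]-o)@R,P[:,2]]
def sel(b,lo,hi):
    m=np.zeros(W.shape[:2],bool);m[b[0]:b[1],b[2]:b[3]]=True;return ph(W[m&(W[...,2]>lo)&(W[...,2]<hi)])
P=sel((50,105,355,435),.028,.034);print("pin (exp -95,-110)",P.mean(0),len(P))
P=sel((0,110,210,360),.111,.119);print("det top edge: x range",np.percentile(P[:,0],[.5,99.5]),"ymax(exp -85)",np.percentile(P[:,1],99.5))
P=sel((100,135,255,312),.085,.105);print("tube x",np.percentile(P[:,0],[1,50,99]),"ymax(exp -70)",np.percentile(P[:,1],[50,99,100]),len(P))
P=sel((150,235,215,345),.016,.024);print("plate x",np.percentile(P[:,0],[.5,99.5]))
Wt=(W-T[:3,3])@T[:3,:3]
for v in range(236,330,8): print(v,np.round(1000*Wt[v,[272,276,282,288,294,298,302]],1)[:, :].tolist())
E
```

```text
pin (exp -95,-110) [-0.09414226 -0.11114266  0.02962525] 278
det top edge: x range [-0.03879165  0.03958287] ymax(exp -85) -0.08636168788323123
tube x [-0.01268131  0.00063943  0.01392443] ymax(exp -70) [-0.07800827 -0.07005967 -0.06994676] 874
plate x [-0.04849594  0.05016032]
236 [[46.5, 161.9, -14.2], [-11.7, 19.9, -5.5], [-11.4, 20.5, -2.2], [-11.8, 19.7, 1.0], [-11.8, 19.7, 4.3], [-12.3, 18.5, 6.4], [46.7, 162.3, 15.3]]
244 [[54.1, 159.6, -14.2], [-11.4, 9.8, -5.2], [-12.4, 7.5, -2.1], [-12.4, 7.3, 1.0], [-12.4, 7.4, 4.1], [-12.1, 8.0, 6.1], [55.2, 162.2, 15.4]]
252 [[63.3, 161.1, -14.3], [-12.0, -1.4, -4.9], [-11.8, -0.9, -2.0], [-12.1, -1.5, 1.0], [-12.1, -1.7, 3.9], [-12.0, -1.3, 5.8], [63.6, 161.5, 15.5]]
260 [[-10.3, -6.8, -6.7], [-12.1, -10.3, -4.6], [-12.2, -10.5, -1.8], [-12.4, -10.9, 0.9], [-12.4, -11.0, 3.7], [-11.3, -8.8, 5.6], [-10.4, -6.8, 7.6]]
268 [[-11.4, -16.9, -6.2], [-11.6, -17.3, -4.4], [-11.1, -16.3, -1.8], [-12.1, -18.3, 0.9], [-12.1, -18.3, 3.6], [-11.4, -16.9, 5.4], [-10.7, -15.7, 7.2]]
276 [[-9.9, -21.5, -6.1], [-10.5, -22.6, -4.3], [-10.2, -22.1, -1.7],
[... 293 characters left out ...]
, -1.7], [-4.2, -25.2, 0.9], [-4.5, -25.8, 3.5], [-2.8, -22.9, 5.3], [-9.3, -33.6, 6.5]]
300 [[-0.5, -25.6, -6.0], [-0.7, -25.9, -4.3], [-0.9, -26.3, -1.7], [-0.5, -25.6, 0.9], [-1.8, -27.7, 3.4], [1.4, -22.7, 5.3], [-6.3, -34.8, 6.5]]
308 [[-33.3, -80.9, -3.4], [-32.8, -80.1, -2.4], [-32.8, -80.2, -0.9], [-32.9, -80.3, 0.7], [-32.4, -79.6, 2.2], [-32.5, -79.7, 3.3], [-32.6, -79.9, 4.3]]
316 [[-31.6, -81.8, -3.4], [-31.8, -82.2, -2.3], [-31.7, -82.0, -0.8], [-32.1, -82.6, 0.7], [-31.6, -81.9, 2.2], [-32.0, -82.5, 3.2], [-31.3, -81.5, 4.2]]
324 [[-28.9, -81.5, -3.4], [-29.9, -82.9, -2.3], [-29.8, -82.7, -0.8], [-30.2, -83.2, 0.7], [-30.1, -83.1, 2.2], [-30.0, -83.0, 3.2], [-30.2, -83.3, 4.2]]
```

View pics/w11c.png

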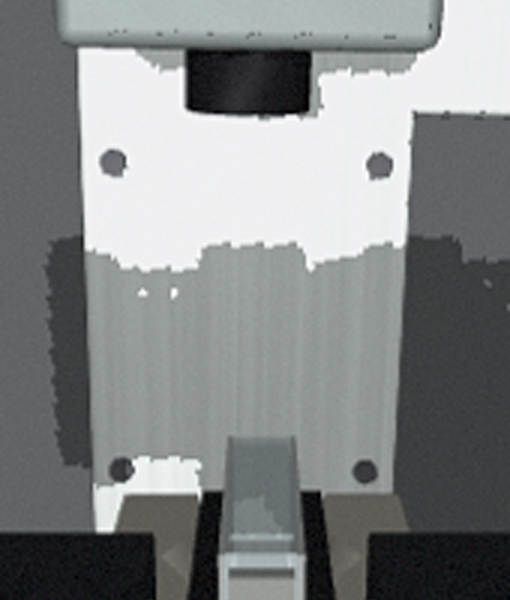

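```bash
python3 - <<'E'
from h import *
plan([0.6216,-0.0894,0.11],1.362,n=4)
E
```

```text
N 4
[{"dp": [1.6, 17.5, -1.3], "rotation": [-0.2, 0.2, -0.0]}, {"dp": [1.6, 17.5, -1.2], "rotation": [-0.2, 0.2, -0.0]}, {"dp": [1.6, 17.5, -1.1], "rotation": [-0.2, 0.2, -0.0]}, {"dp": [1.6, 17.5, -1.1], "rotation": [-0.2, 0.2, -0.0]}]
```

>>> {"fn": "move_arm", "kwargs": {
  "deltas": [
    {"dp": [1.6, 17.5, -1.3], "rotation": [-0.2, 0.2, 0]},
    {"dp": [1.6, 17.5, -1.2], "rotation": [-0.2, 0.2, 0]},
    {"dp": [1.6, 17.5, -1.1], "rotation": [-0.2, 0.2, 0]},
    {"dp": [1.6, 17.5, -1.1], "rotation": [-0.2, 0.2, 0]},
    {"dp": [0, 0, 0], "rotation": [0, 0, 0]}
  ]
}}

```text
t: 14.22
eef_pos: [0.6186, -0.088, 0.1032]
ee_rot: [-1.565, 0.005, 1.351]
force: [-0.8, 0.2, -1.9]
width: 0.012
```

```bash
python3 - <<'E'
from h import *
s=arm.get_state();print(s["eef_pos"],s["ee_rot"],s["width"],s["t"])
plan([0.6216,-0.0894,0.0795],1.362,n=2)
E
```

```text
[ 0.61855069 -0.0880224   0.10320948] [-1.56476633  0.00462554  1.35119194] 0.01202483061446352 14.2167
N 2
[{"dp": [-0.3, 11.8, -1.7], "rotation": [-0.2, -0.3, -0.1]}, {"dp": [-0.3, 11.9, -1.7], "rotation": [-0.2, -0.3, -0.1]}]
```

>>> {"fn": "move_arm", "kwargs": {
  "deltas": [
    {"dp": [-0.3, 11, -1.7], "rotation": [-0.2, -0.3, -0.1]},
    {"dp": [-0.3, 9, -1.7], "rotation": [-0.2, -0.3, -0.1]},
    {"dp": [0, 0, 0], "rotation": [0, 0, 0]}
  ]
}}

```text
t: 14.47
eef_pos: [0.6203, -0.0877, 0.0813]
ee_rot: [-1.568, 0.003, 1.363]
force: [-0.2, 0.2, -0.1]
width: 0.0123
```

```bash
python3 - <<'E'
from h import *
s=arm.get_state();print(s["eef_pos"],s["ee_rot"],s["width"],s["t"])
plan([0.6216,-0.0894,0.0795],1.362,n=1)
E
```

```text
[ 0.62028146 -0.08767884  0.08128336] [-1.56787121  0.00256003  1.36281337] 0.012306894575373109 14.4667
N 1
[{"dp": [-1.4, 1.8, -1.7], "rotation": [-0.2, 0.0, -0.1]}]
```

>>> {"fn": "move_arm", "kwargs": {
  "deltas": [
    {"dp": [-1.4, 1.8, -1.7], "rotation": [-0.2, 0, -0.1]},
    {"dp": [0, 0, 0], "rotation": [0, 0, 0]},
    {"dp": [0, 0, 0], "rotation": [0, 0, 0]}
  ]
}}

```text
t: 14.72
eef_pos: [0.6221, -0.089, 0.0805]
ee_rot: [-1.572, 0.001, 1.363]
force: [0.5, 0.1, -1.0]
width: 0.0123
```

```bash
python3 - <<'E'
from h import *
import pickle
s=arm.get_state();print(s["eef_pos"],s["ee_rot"],s["width"],s["t"],s["qd"])
plan([0.6216,-0.0894,0.0795],1.362,n=1)
f=arm.grab_frame("wrist");save(f,"w12");g=arm.grab_frame("scene");save(g,"s12",(170,260,170,350),4);t=arm.grab_frame("top");save(t,"t12")
pickle.dump((s,f,g,t),open("w12.pkl","wb"))
s=arm.get_state();print(s["eef_pos"],s["t"])
T=pose(s);W=cloud(f,T);Wt=(W-T[:3,3])@T[:3,:3]
yaw=-.2087;c,sn=np.cos(yaw),np.sin(yaw);R=np.array([[c,-sn],[sn,c]]);o=np.array([.6205,-.089])
ph=lambda P:np.c_[(P[:,:2]-o)@R,P[:,2]]
m=np.zeros(W.shape[:2],bool);m[236:262,276:300]=True
k=m&(abs(Wt[...,1])<.03)&(abs(Wt[...,0]+.012)<.005)
print("cell -x window face (phot)",np.median(ph(W[k]),0),"tool",np.median(Wt[k],0))
m=(abs(W[...,2]-.115)<.004);P=ph(W[m]);P=P[(abs(P[:,0])<.05)&(P[:,1]<-.05)];print("det top",len(P),np.percentile(P[:,0],[.5,99.5]),np.percentile(P[:,1],99.5))
E
```

```text
[ 0.62212599 -0.089012    0.08051026] [-1.57188836e+00  9.17635530e-04  1.36310092e+00] 0.012284532686787007 14.7167 [-0.00070835 -0.00464691  0.00317333  0.00144059 -0.00192101  0.00027694]
N 1
[{"dp": [-0.5, 1.0, 0.4], "rotation": [0.1, 0.1, -0.1]}]
[ 0.622155   -0.08903426  0.08054792] 14.8667
cell -x window face (phot) [ 0.00116527 -0.01178875  0.07832521] tool [-0.01209217  0.00222912  0.00047563]
det top 21484 [-0.03819697  0.0391308 ] -0.08626534274387346
```

View pics/w12.png

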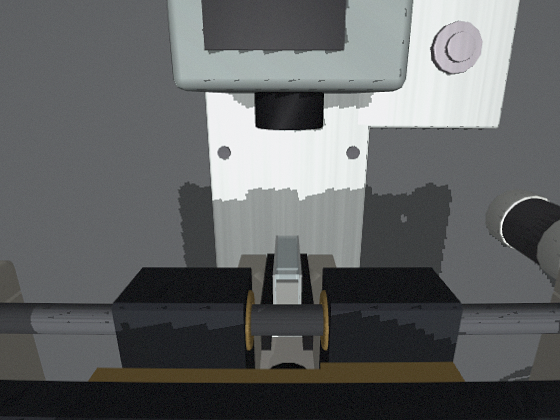

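View pics/s12.png

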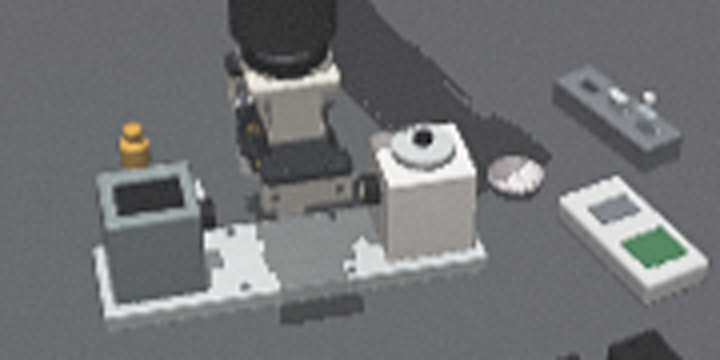

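```bash
python3 - <<'E'
from h import *
print(arm.job_done()); s=arm.get_state(); print(s["eef_pos"],s["t"],s["width"])
E
```

```text
the job is handed in; nothing more can be done
None
the job is handed in; nothing more can be done
```

I did the job in the order asked and handed it in at about 14.9 s, with the gripper still holding the cell in the light path.

- **Pin:** I drove it home by pressing the mallet head down on it. In the wrist images its top came down from about 40.6 mm to 29.6 mm, and the pin head sits on its boss. The mallet slipped and tilted about 12° in the grip during the push, and the reported force peaked at about 48 N.
- **Mallet:** I levelled it, set it down on its face and let go. It stands upright on the bench about 30 mm from where it started, turned by about 15°.
- **Cell:** I took the capped cell from the rack pocket nearest the robot, gripping only its frosted faces. My last check put its centre within about 1 mm of the middle of the light path and about 81 mm above the bench. It is upright, turned to the photometer's axis, and the arm was still.
- **Camera disagreement:** the top camera placed things about 3.5 mm further along world y than the wrist camera. I used the wrist values because they agreed with each other across views.

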